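# Seat the tapered pickle pot in the tasting counter

## Task

Pick up the tapered lidded pot by its knob, nest it upright in the tapered cradle of the tasting unit, and press it slowly down until the cradle comes to rest firmly on its hidden stop, pressing gently enough not to overload it. Then let go, leaving the pot fully seated and level, and leave the straight-sided pot and the jars where they are.

Things in the scene. Friction and masses are not known exactly. Their poses are not given: they have to be found in the camera images.
- pot: Steel tapered lidded pot, 0.28-0.42 kg. Origin: centre of its underside, z up. Round, 60 mm diameter at the bottom growing to 88 mm at 55 mm height; flange 104 mm diameter at 55-60 mm; low lid to 64 mm; black round knob on its axis, 26 mm diameter, from 64 to 98 mm height: grasp it from above at about 86 mm.
- cradle: Aluminium tapered ring in the tasting unit. Origin: centre of its mouth, level with its flat top rim, z up. Mouth 91 mm, outer diameter 124 mm; 40 mm deep, the pot's slope, open below. Nested, the pot's flange lies on the rim: pot origin 55 mm below cradle origin. It floats sideways (up to 7 mm either way from mid-unit, at 1.2 N), so centres itself on the pot, and slides down stiffly.
- unit_top (a point): Centre of the 150 mm opening in the top of the tasting unit, a fixed black box 200 x 200 mm, 105 mm high. Its cradle carries the released pot; it slides down at a push of 7.5 N for 6-36 mm (varies, shown by no reading) to a hard stop, where the push rises steeply: go 15 mm/s or slower, faster knocks hard. Firmly down: 14-22 N on the stop for 0.3 s or more; over 28 N overloads it.
- straight_pot: Bystander: a wider lidded steel pot with straight upright sides, 120 mm diameter, with a 128 mm flange at 55 to 60 mm height and the same lid knob as the tapered pot. Does not fit the cradle. Origin: centre of its underside.
- jar_a: Bystander: full pickle jar, 68 mm diameter, 117 mm high. Origin: centre of its underside.
- jar_b: Bystander: a second full pickle jar of the same size. Origin: centre of its underside.

How it is judged:
By the outcome, as a careful person would: the job done as asked, in the order asked, and still so for the second after the job is handed in, with the robot touching nothing.
It also fails if it takes over 51 s, if anything falls off the work surface, if the arm or the gripper's body presses on something with over 40 N, if the wrist force passes 120 N, or if a joint passes its speed limit or range.

## Robot

A 6-joint arm with a two-finger parallel gripper is mounted at the origin on the work surface. World frame = base frame: x ahead of the robot, y to its left, z up, the work surface at z = 0. Lengths are in m, angles in rad, forces in N, time in s.
With the tool pointing down it reaches from about 0.3 to 0.875 m from the base axis. Payload 6.4 kg.
Tool frame: the origin (TCP) lies at the very end of the fingers, on their centre line; the grasp point (between the pads) lies ctrl.grip_point_offset behind it (ctrl.grip_point_offset is the distance from the TCP to the grasp point, in m); z points along the fingers, x is the direction in which the jaws open and shut, and the axes are right-handed (so a half turn about z gives the same grasp; the last joint's range is limited). The gripper opens to 85 mm and grips with 20 to 120 N. Pads are 22 mm wide; open, the fingers measure 114 mm over their backs; the gripper's body (76 mm by 85 mm) begins 54 mm behind the grasp point. The pads swing forward as they close: fully open they stand 13 mm farther back than shut.
Start: joints at [-1.308, 0.181, 1.607, -0, 1.354, -0.206], TCP at [0.26, -0.513, 0.2] pointing down, gripper open.
Joint ranges: [-2.99, 2.99], [-0.89, 2.07], [0.3, 2.58], [-1.14, 4.28], [0, 2.63], [-3.12, 3.12]. Speed limits (rad/s): [2.57, 2.57, 3.01, 3.14, 3.14, 3.14].

## Interface

Orientations are given as a unit quaternion [w, x, y, z].
In Python, from bench import get_obs, viewer, workorder, ctrl gives the robot as it stands. The module is installed in compiled form; this text tells all that it offers.
- The arm moves only by the tool move_arm, never from a script. Its argument "increments" is a list of rows, each an object of numbers: "tx", "ty", "tz": the shift along the tool's x, y, z in m; "turn": the turn about the tool's z in degrees. A call has 1 to 20 rows; each row is the pose to reach, as a shift and turn from the pose commanded when the call began, along the tool's axes at that moment; what a row does not reach only later rows make up. A row lasts 1/12 s, in which the tool goes at most 41.7 mm and 7.16 degrees, less where a joint would pass 70% of its speed; a pose out of reach is approached as far as the arm can. A call with a gripper value outside its range is refused whole. "gripper" is the opening, from 0 (shut) to 1 (fully open), set as the call begins (left out, the last holds). The fingers move at their own pace and stop on an object; the grip force is fixed at half the most. Time passes only in rows, so rows that repeat a pose let the fingers close. It gives the time, the measured TCP pose, the force and the opening at its end, in the units of the state.
- get_obs(): the state, without advancing time (a new reading comes with each control period).
- viewer.camera(name): name is "scene" or "top" or "wrist"; returns (picture, depth): 480x640x3 uint8, red, green, blue; 480x640 float32, m along the optical axis (not along the pixel's ray), 0 where there is no reading.
- viewer.get_calibration(name): a dict with "intrinsics" (3x3 intrinsics, pixels), "origin" and "attitude" of the camera in the world. Camera axes: x right, y up, looking along -z (the intrinsics and any distortion apply to the point x, -y, -z); pixel columns grow to the right and rows downward; lengths in m; the calibration is good to about 2 mm. A picture is of the moment at which its call begins: read the wrist's pose just before it. get_calibration takes no time and is no camera call; for the wrist camera it gives the pose at the moment of the call.
- workorder.hand_in(): hands the job in, once; it reports no verdict.
The state is a dict: "time_s": time; "q": joint angles; "dq": joint speeds; "joint_efforts": joint torques, N m; "eef_pos": TCP position; "eef_rot": TCP orientation; "wrist_force": force on the tool from outside, world axes, zero at the start; "torque": the same for the moment, N m; "opening": opening from 0.0 (shut) to 1.0 (fully open).
Only numpy, scipy, OpenCV 4.12 (cv2) and the standard library are available. Lean on these libraries where they do the work, as an engineer would, in place of code of your own. Each camera call takes 0.05 s, during which the arm holds its last target.

## Working session

There is one attempt and no reset: what is moved stays moved. The work goes in short steps, Python scripts to look and compute and a tool call to move; the robot and the scene stay as the last step left them, time stands still between calls to the robot, and variables do not carry over. Pictures are saved under pics/ and viewed, and the job is handed in when it is done.

Besides the shell and the picture viewer there is one more tool, called after ">>>" as name(argument=value, ...), one argument or row to a line, values as JSON. move_arm: Moves the arm, as the interface text tells. Its arguments: {"type":"object","properties":{"increments":{"type":"array"},"gripper":{"type":"number"}},"required":["increments"]}

```bash
mkdir -p pics; ls
python3 - <<'E'
from bench import get_obs, viewer, ctrl
import cv2,numpy as np
o=get_obs(); print(o); print(ctrl.grip_point_offset)
for n in("scene","top"):
    p,d=viewer.camera(n); cv2.imwrite(f"pics/{n}0.png",p[:,:,::-1]); np.savez(f"{n}0.npz",p=p,d=d)
    print(n,viewer.get_calibration(n), (d>0).mean())
E
```

```text
pics
{'time_s': 0.0, 'q': array([-1.30829567e+00,  1.81566939e-01,  1.60801316e+00,  3.86835491e-05,
        1.35381072e+00, -2.06282387e-01]), 'dq': array([ 0.00010065, -0.00046043,  0.00109949, -0.00056585, -0.00051853,
        0.00068726]), 'joint_efforts': array([-5.87456980e-04, -4.44870436e+01, -3.51334476e+01, -4.14544538e-04,
        9.03164124e-03,  4.22672969e-06]), 'eef_pos': array([ 0.25965986, -0.51234538,  0.19936716]), 'eef_rot': array([-6.31351960e-04,  8.51995398e-01, -5.23548501e-01, -6.40391759e-04]), 'wrist_force': array([0.13137059, 0.35955459, 0.10738406]), 'torque': array([0.01330211, 0.00062113, 0.00126953]), 'opening': 0.9930275261319667}
0.0187
scene {'intrinsics': array([[478.35577323,   0.        , 311.59536633],
       [  0.        , 478.35577323, 235.17715617],
       [  0.        ,   0.        ,   1.        ]]), 'origin': array([1.07822266, 0.27831428, 0.8560427 ]), 'attitude': array([0.51219702, 0.16716729, 0.26623328, 0.79926788])} 0.995986328125
top {'intrinsics': array([[455.25883384,   0.        , 324.52840723],
       [  0.        , 455.25883384, 241.37238659],
       [  0.        ,   0.        ,   1.        ]]), 'origin': array([0.49035957, 0.05191465, 0.8952116 ]), 'attitude': array([-0.70498449, -0.03878134,  0.04691752,  0.70660571])} 0.996064453125
```

View pics/scene0.png

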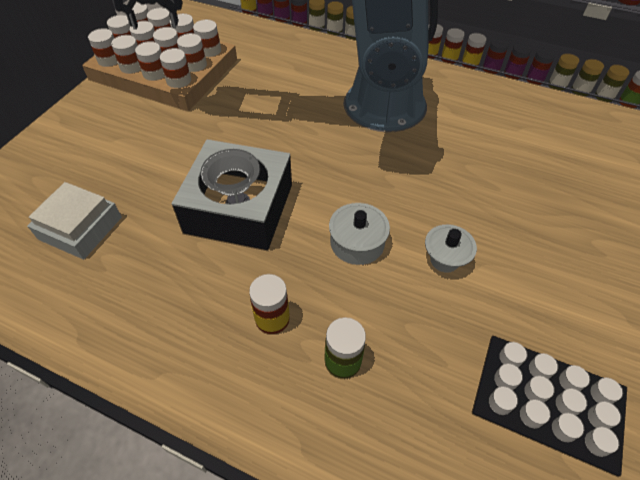

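View pics/top0.png

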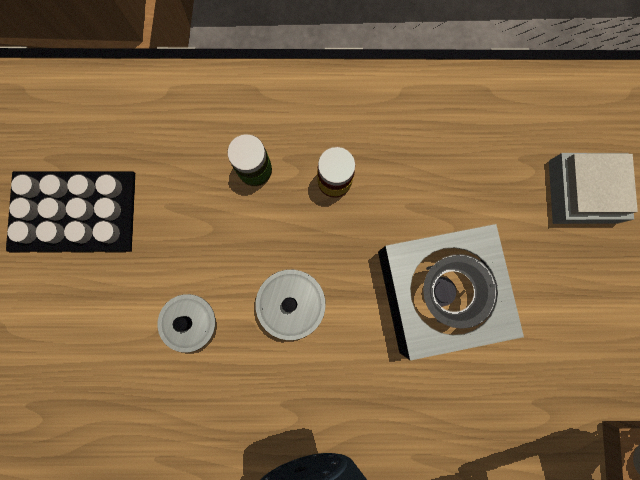

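```bash
cat > h.py <<'E'
import numpy as np,cv2
from scipy.spatial.transform import Rotation as R
def cal(c): 
    w,x,y,z=c["attitude"]; return c["intrinsics"],np.array(c["origin"]),R.from_quat([x,y,z,w]).as_matrix()
def onplane(c,uv,z):
    K,o,A=cal(c); uv=np.atleast_2d(uv).astype(float)
    d=np.c_[(uv[:,0]-K[0,2])/K[0,0],-(uv[:,1]-K[1,2])/K[1,1],-np.ones(len(uv))]@A.T
    return o+d*((z-o[2])/d[:,2])[:,None]
def cloud(c,dep):
    K,o,A=cal(c); v,u=np.mgrid[0:480,0:640]
    P=np.stack([(u-K[0,2])/K[0,0]*dep,-(v-K[1,2])/K[1,1]*dep,-dep],-1)
    return P@A.T+o
def circ(P):
    A=np.c_[2*P[:,:2],np.ones(len(P))]; s=np.linalg.lstsq(A,(P[:,:2]**2).sum(1),rcond=None)[0]
    return s[:2],np.sqrt(s[2]+s[0]**2+s[1]**2)
def hullcirc(P):
    c,r=cv2.minEnclosingCircle(P[:,:2].astype(np.float32)); h=cv2.convexHull(P[:,:2].astype(np.float32))[:,0]
    return np.array(c),r,circ(h)
E
python3 - <<'E'
from h import *
from bench import viewer
for n in("top","scene"):
    c=viewer.get_calibration(n); f=np.load(n+"0.npz"); p,d=f["p"],f["d"]; C=cloud(c,d); Z=C[...,2]; ok=d>0
    print(n,"table z",np.median(Z[ok]))
    regs={"top":dict(pot=(150,225,285,360),straight=(250,330,265,345),unit=(375,530,220,365),jg=(222,275,130,190),jy=(312,360,143,200)),
          "scene":dict(pot=(420,485,220,280),straight=(325,395,200,268),unit=(170,300,135,250),jg=(320,370,315,380),jy=(245,295,270,335))}[n]
    for k,(a,b,e,g) in regs.items():
        m=np.zeros(d.shape,bool); m[e:g,a:b]=1; m&=ok
        bands=dict(flange=(.05,.062),knob=(.085,.11)) if k in("pot","straight") else dict(jar=(.105,.13)) if k[0]=='j' else dict(topbox=(.095,.112),hi=(.114,.2))
        for bn,(l,h) in bands.items():
            s=C[m&(Z>l)&(Z<h)]
            if len(s)>10: print(k,bn,len(s),"mean",s.mean(0).round(4),"hull",hullcirc(s), cv2.minAreaRect(s[:,:2].astype(np.float32)))
        if k=="unit":
            print(np.histogram(Z[m],bins=np.arange(-.01,.2,.01)))
E
```

```text
top table z 0.00030269218026857114
pot flange 922 mean [0.4448 0.2906 0.0602] hull (array([0.44459122, 0.29272321]), 0.05242352560162544, (array([0.44480903, 0.29258391]), np.float64(0.051690908404262825))) ((0.44463586807250977, 0.2926228642463684), (0.10218556225299835, 0.10338074713945389), 88.89100646972656)
pot knob 199 mean [0.445  0.291  0.0973] hull (array([0.4448058 , 0.29204556]), 0.01316364761441946, (array([0.44475898, 0.29191237]), np.float64(0.012449613019690078))) ((0.44472211599349976, 0.29170215129852295), (0.02436729148030281, 0.024031586945056915), 89.12358856201172)
straight flange 1197 mean [0.4764 0.1052 0.0603] hull (array([0.47766832, 0.10552611]), 0.06414536386728287, (array([0.47726822, 0.10522908]), np.float64(0.06344618430243901))) ((0.4773176908493042, 0.1052115261554718), (0.12729518115520477, 0.12446283549070358), 89.38992309570312)
straight knob 171 mean [0.4773 0.1048 0.0982] hull (array([0.4773111 , 0.10497716]), 0.012896840460598469, (array([0.47722809, 0.10488924]), np.float64(0.012361835895738289))) ((0.4765472710132599, 0.10448715090751648), (0.0
[... 3373 characters left out ...]
 ,  0.01,  0.02,  0.03,  0.04,  0.05,  0.06,  0.07,
        0.08,  0.09,  0.1 ,  0.11,  0.12,  0.13,  0.14,  0.15,  0.16,
        0.17,  0.18,  0.19]))
jg jar 1210 mean [0.7482 0.1833 0.1161] hull (array([0.74569196, 0.18247049]), 0.03348274156451225, (array([0.74567381, 0.18242954]), np.float64(0.0327343212316764))) ((0.7458555698394775, 0.1824013888835907), (0.06558921933174133, 0.0644058883190155), 48.425174713134766)
jy jar 1014 mean [0.7254 0.0246 0.116 ] hull (array([0.72388905, 0.02304798]), 0.033452607691287994, (array([0.72332649, 0.02325566]), np.float64(0.03276829924725316))) ((0.7233532071113586, 0.02351202815771103), (0.06538904458284378, 0.06461969017982483), 84.66023254394531)
```

```bash
cat >> h.py <<'E'
def totool(o,target):
    w,x,y,z=o["eef_rot"]; return R.from_quat([x,y,z,w]).as_matrix().T@(np.array(target)-o["eef_pos"])
E
python3 - <<'E'
from h import *
from bench import get_obs
print(totool(get_obs(),[.4455,.2925,.21]))
E
```

```text
[-0.63413823 -0.52945047 -0.00937186]
```

>>> move_arm(
  increments=[
    {"tx": -0.013,"ty": -0.011,"tz": -0.002},
    {"tx": -0.035,"ty": -0.029,"tz": -0.005},
    {"tx": -0.065,"ty": -0.054,"tz": -0.01},
    {"tx": -0.096,"ty": -0.08,"tz": -0.01},
    {"tx": -0.127,"ty": -0.106,"tz": -0.01},
    {"tx": -0.158,"ty": -0.132,"tz": -0.01},
    {"tx": -0.189,"ty": -0.158,"tz": -0.01},
    {"tx": -0.22,"ty": -0.184,"tz": -0.01},
    {"tx": -0.251,"ty": -0.21,"tz": -0.01},
    {"tx": -0.282,"ty": -0.236,"tz": -0.01},
    {"tx": -0.313,"ty": -0.262,"tz": -0.01},
    {"tx": -0.344,"ty": -0.287,"tz": -0.01},
    {"tx": -0.375,"ty": -0.313,"tz": -0.01},
    {"tx": -0.406,"ty": -0.339,"tz": -0.01},
    {"tx": -0.437,"ty": -0.365,"tz": -0.01},
    {"tx": -0.468,"ty": -0.391,"tz": -0.01},
    {"tx": -0.499,"ty": -0.417,"tz": -0.01},
    {"tx": -0.53,"ty": -0.442,"tz": -0.01},
    {"tx": -0.56,"ty": -0.467,"tz": -0.01},
    {"tx": -0.585,"ty": -0.488,"tz": -0.01},
  ],
)

```text
validation failed for argument at $.in...
```

>>> move_arm(
  increments=[
    {"tx": -0.013,"ty": -0.011,"tz": -0.002,"turn": 0},
    {"tx": -0.035,"ty": -0.029,"tz": -0.005,"turn": 0},
  ],
)

```text
time_s: 0.27
eef_pos: [0.269, -0.4694, 0.2044]
eef_rot: [-0.0, 0.851, -0.524, -0.0]
wrist_force: [0.9, -0.0, -0.4]
opening: 0.998
```

>>> move_arm(
  increments=[
    {"tx": -0.03,"ty": -0.025,"tz": -0.005,"turn": 0},
    {"tx": -0.061,"ty": -0.051,"tz": -0.005,"turn": 0},
    {"tx": -0.092,"ty": -0.077,"tz": -0.005,"turn": 0},
    {"tx": -0.123,"ty": -0.103,"tz": -0.005,"turn": 0},
    {"tx": -0.154,"ty": -0.129,"tz": -0.005,"turn": 0},
    {"tx": -0.185,"ty": -0.155,"tz": -0.005,"turn": 0},
    {"tx": -0.216,"ty": -0.181,"tz": -0.005,"turn": 0},
    {"tx": -0.247,"ty": -0.207,"tz": -0.005,"turn": 0},
    {"tx": -0.278,"ty": -0.232,"tz": -0.005,"turn": 0},
    {"tx": -0.309,"ty": -0.258,"tz": -0.005,"turn": 0},
    {"tx": -0.34,"ty": -0.284,"tz": -0.005,"turn": 0},
    {"tx": -0.371,"ty": -0.31,"tz": -0.005,"turn": 0},
    {"tx": -0.402,"ty": -0.336,"tz": -0.005,"turn": 0},
    {"tx": -0.433,"ty": -0.362,"tz": -0.005,"turn": 0},
    {"tx": -0.464,"ty": -0.388,"tz": -0.005,"turn": 0},
    {"tx": -0.495,"ty": -0.414,"tz": -0.005,"turn": 0},
    {"tx": -0.526,"ty": -0.44,"tz": -0.005,"turn": 0},
    {"tx": -0.555,"ty": -0.464,"tz": -0.005,"turn": 0},
    {"tx": -0.579,"ty": -0.484,"tz": -0.005,"turn": 0},
    {"tx": -0.594,"ty": -0.496,"tz": -0.005,"turn": 0},
  ],
)

```text
time_s: 1.93
eef_pos: [0.4437, 0.2885, 0.2097]
eef_rot: [-0.0, 0.853, -0.523, -0.0]
wrist_force: [0.2, -0.6, -0.3]
opening: 1.0
```

>>> move_arm(
  increments=[
    {"tx": -0.004,"ty": -0.003,"tz": 0,"turn": 0},
    {"tx": -0.005,"ty": -0.004,"tz": 0,"turn": 0},
    {"tx": -0.005,"ty": -0.004,"tz": 0,"turn": 0},
    {"tx": -0.005,"ty": -0.004,"tz": 0,"turn": 0},
  ],
)

```text
time_s: 2.27
eef_pos: [0.4451, 0.2905, 0.2101]
eef_rot: [0.0, 0.852, -0.524, -0.0]
wrist_force: [0.3, -0.4, 0.5]
opening: 1.0
```

Run:
```python
from h import *
from bench import get_obs,viewer
o=get_obs(); print(o["eef_pos"],o["q"],o["dq"].round(3),o["wrist_force"],o["time_s"])
c=viewer.get_calibration("wrist"); p,d=viewer.camera("wrist"); print(c); cv2.imwrite("pics/w1.png",p[:,:,::-1])
C=cloud(c,d);Z=C[...,2]; near=(np.hypot(C[...,0]-.4455,C[...,1]-.2925)<.07)&(d>0)
for l,h in((.085,.11),(.05,.062)):
    s=C[near&(Z>l)&(Z<h)]; print(len(s)); 
    if len(s)>10: print(s.mean(0),hullcirc(s))
```

```text
[0.44509332 0.29053329 0.21008302] [ 3.55089553e-01  7.53852187e-02  1.70437765e+00 -4.06165142e-04
  1.36250372e+00  1.45806644e+00] [-0.009 -0.008  0.001  0.001 -0.001  0.001] [ 0.26174324 -0.39825456  0.4640452 ] 2.2667
{'intrinsics': array([[361.07560771,   0.        , 321.91150126],
       [  0.        , 361.07560771, 236.40892091],
       [  0.        ,   0.        ,   1.        ]]), 'origin': array([0.520086  , 0.32861681, 0.38270688]), 'attitude': array([ 0.8403719 , -0.14054112,  0.08581286, -0.51639076])}
798
[0.44649845 0.29342296 0.09629693] (array([0.44530714, 0.29279852]), 0.012991104274988174, (array([0.44537355, 0.29281696]), np.float64(0.01272550142476235)))
4115
[0.44937669 0.29511939 0.05962061] (array([0.44501826, 0.29265946]), 0.05214637145400047, (array([0.4451294 , 0.29276535]), np.float64(0.051738051719888156)))
```

View pics/w1.png

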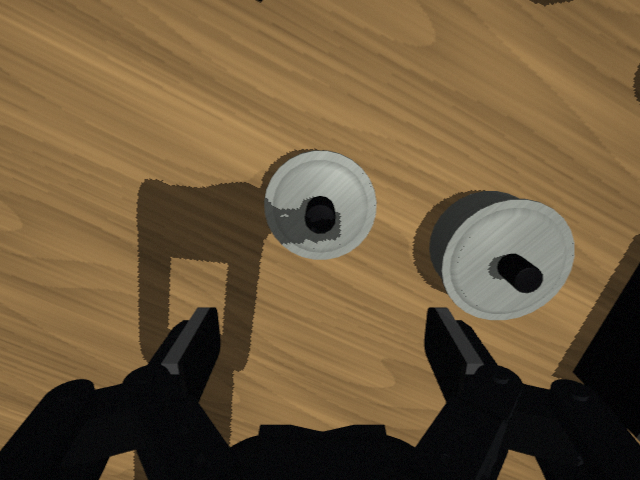

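>>> move_arm(
  increments=[
    {"tx": -0.002,"ty": -0.001,"tz": 0.02,"turn": 0},
    {"tx": -0.002,"ty": -0.001,"tz": 0.05,"turn": 0},
    {"tx": -0.002,"ty": -0.001,"tz": 0.08,"turn": 0},
    {"tx": -0.002,"ty": -0.001,"tz": 0.105,"turn": 0},
    {"tx": -0.002,"ty": -0.001,"tz": 0.12,"turn": 0},
    {"tx": -0.002,"ty": -0.001,"tz": 0.13,"turn": 0},
    {"tx": -0.002,"ty": -0.001,"tz": 0.137,"turn": 0},
    {"tx": -0.002,"ty": -0.001,"tz": 0.141,"turn": 0},
    {"tx": -0.002,"ty": -0.001,"tz": 0.141,"turn": 0},
    {"tx": -0.002,"ty": -0.001,"tz": 0.141,"turn": 0},
    {"tx": -0.002,"ty": -0.001,"tz": 0.141,"turn": 0},
  ],
)

```text
time_s: 3.23
eef_pos: [0.4462, 0.2942, 0.0704]
eef_rot: [-0.001, 0.852, -0.524, 0.001]
wrist_force: [0.9, 0.6, 0.2]
opening: 0.999
```

>>> move_arm(
  increments=[
    {"tx": 0,"ty": 0,"tz": 0,"turn": 0},
    {"tx": 0,"ty": 0,"tz": 0,"turn": 0},
    {"tx": 0,"ty": 0,"tz": 0,"turn": 0},
    {"tx": 0,"ty": 0,"tz": 0,"turn": 0},
    {"tx": 0,"ty": 0,"tz": 0,"turn": 0},
    {"tx": 0,"ty": 0,"tz": 0,"turn": 0},
    {"tx": 0,"ty": 0,"tz": 0,"turn": 0},
    {"tx": 0,"ty": 0,"tz": 0,"turn": 0},
    {"tx": 0,"ty": 0,"tz": 0,"turn": 0},
    {"tx": 0,"ty": 0,"tz": 0,"turn": 0},
  ],
  gripper=0,
)

```text
time_s: 4.07
eef_pos: [0.4453, 0.2939, 0.0692]
eef_rot: [0.0, 0.852, -0.524, -0.0]
wrist_force: [0.2, 0.2, 0.1]
opening: -0.002
```

Run:
```python
from h import *
from bench import get_obs,viewer
o=get_obs(); print(o["eef_pos"],o["opening"])
p,d=viewer.camera("wrist"); cv2.imwrite("pics/w2.png",p[:,:,::-1])
c=viewer.get_calibration("scene");p,d=viewer.camera("scene"); cv2.imwrite("pics/s2.png",cv2.resize(p[180:300,380:540,::-1],(800,600)))
```

```text
[0.44526012 0.29386271 0.06924098] -0.0016742414439606464
```

View pics/w2.png

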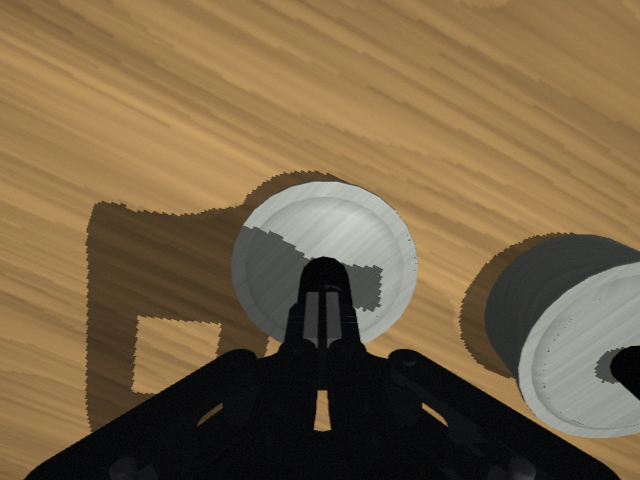

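View pics/s2.png

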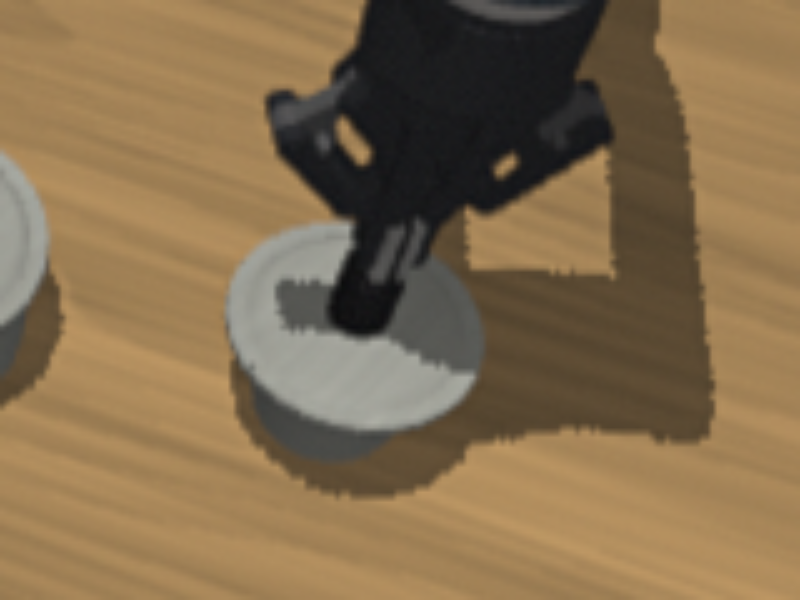

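Run:
```python
from h import *
from bench import get_obs,viewer
for n in("wrist","scene","top"):
    c=viewer.get_calibration(n); p,d=viewer.camera(n)
    C=cloud(c,d);Z=C[...,2]; V=p.max(2); near=(np.hypot(C[...,0]-.4455,C[...,1]-.2925)<.08)&(d>0)
    s=C[near&(Z>.053)&(Z<.062)&(V>90)]; print(n,len(s)); 
    if len(s)>10: print(hullcirc(s))
    if n=="wrist":
        cv2.imwrite("pics/w3.png",cv2.resize(p[240:390,220:420,::-1]*1,(800,600)).clip(0,85)*3)
        for v in range(255,300,4): print(v,[tuple((C[v,u]*1000).round().astype(int)) for u in (310,325,340)])
    if n=="top": cv2.imwrite("pics/t3.png",cv2.resize(p[270:380,130:260,::-1],(780,600)))
```

```text
wrist 6622
(array([0.44525114, 0.2926814 ]), 0.05226190388202667, (array([0.4453448 , 0.29271627]), np.float64(0.05171779845898668)))
255 [(np.int64(453), np.int64(305), np.int64(63)), (np.int64(457), np.int64(298), np.int64(62)), (np.int64(461), np.int64(291), np.int64(65))]
259 [(np.int64(451), np.int64(304), np.int64(64)), (np.int64(457), np.int64(298), np.int64(69)), (np.int64(459), np.int64(290), np.int64(63))]
263 [(np.int64(452), np.int64(304), np.int64(69)), (np.int64(457), np.int64(298), np.int64(74)), (np.int64(457), np.int64(289), np.int64(65))]
267 [(np.int64(452), np.int64(304), np.int64(74)), (np.int64(457), np.int64(298), np.int64(78)), (np.int64(457), np.int64(289), np.int64(71))]
271 [(np.int64(452), np.int64(304), np.int64(80)), (np.int64(457), np.int64(298), np.int64(84)), (np.int64(457), np.int64(290), np.int64(76))]
275 [(np.int64(452), np.int64(304), np.int64(84)), (np.int64(457), np.int64(298), np.int64(88)), (np.int64(458), np.int64(290), np.int64(82))]
279 [(np.int64(453), np.int64(304), np.int64(90)), (np.int64(456), np.int64(298), np.int64(91)), (np.int64(4
[... 318 characters left out ...]
)]
291 [(np.int64(450), np.int64(302), np.int64(97)), (np.int64(453), np.int64(296), np.int64(96)), (np.int64(457), np.int64(291), np.int64(98))]
295 [(np.int64(453), np.int64(303), np.int64(106)), (np.int64(456), np.int64(298), np.int64(107)), (np.int64(455), np.int64(289), np.int64(97))]
299 [(np.int64(453), np.int64(303), np.int64(110)), (np.int64(456), np.int64(298), np.int64(109)), (np.int64(453), np.int64(289), np.int64(98))]
scene 555
(array([0.44618076, 0.29282352]), 0.052443016320466995, (array([0.4462199, 0.2933107]), np.float64(0.051511020188809195)))
top 600
(array([0.44510269, 0.29206911]), 0.051916852593421936, (array([0.44519219, 0.29251984]), np.float64(0.05143087792782897)))
```

View pics/w3.png

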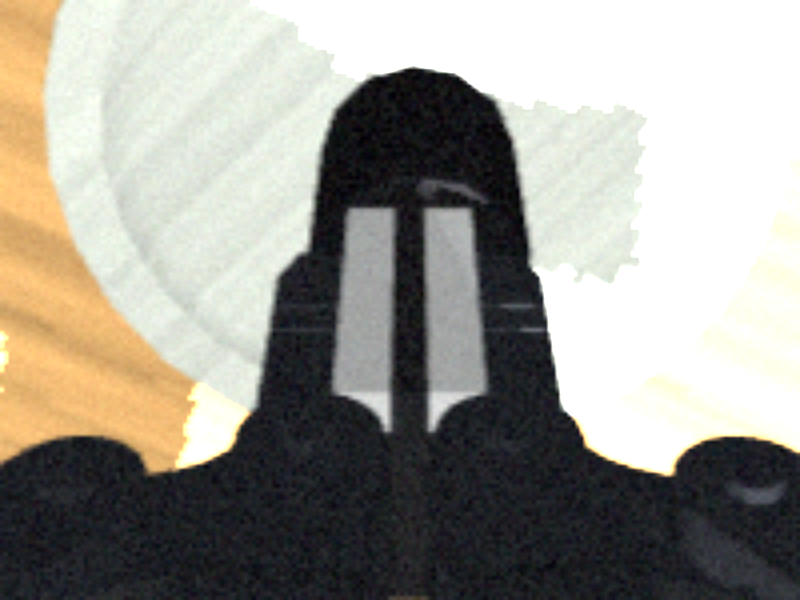

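Run:
```python
from h import *
from bench import get_obs,viewer
o=get_obs();print(o["time_s"],o["eef_pos"],o["wrist_force"],o["q"])
c=viewer.get_calibration("wrist"); p,d=viewer.camera("wrist")
print(c["origin"])
C=cloud(c,d)
for u in(308,315,330,335):
  print(u,[(v,tuple((C[v,u]*1000).round().astype(int).tolist()),int(p[v,u].max())) for v in range(280,345,4)])
c=viewer.get_calibration("scene"); p,d=viewer.camera("scene"); C=cloud(c,d)
print("scene")
for v in range(222,250,2): print(v,[tuple((C[v,u]*1000).round().astype(int).tolist()) for u in range(446,468,3)])
```

```text
4.3167 [0.445271   0.29388698 0.06929076] [-0.52617101 -0.55541864  0.46307238] [3.60736557e-01 2.48323115e-01 1.81584067e+00 2.32399497e-05
 1.07744840e+00 1.46272176e+00]
[0.52016545 0.33190433 0.2419733 ]
308 [(280, (451, 304, 88), 5), (284, (451, 304, 93), 10), (288, (451, 304, 96), 10), (292, (452, 304, 103), 49), (296, (453, 304, 107), 56), (300, (453, 304, 110), 54), (304, (453, 304, 113), 55), (308, (453, 304, 118), 56), (312, (453, 304, 120), 55), (316, (453, 304, 122), 56), (320, (453, 304, 126), 52), (324, (454, 304, 129), 57), (328, (454, 304, 132), 55), (332, (454, 304, 134), 55), (336, (453, 303, 136), 58), (340, (454, 304, 140), 11), (344, (454, 303, 142), 11)]
315 [(280, (454, 302, 92), 1), (284, (454, 302, 97), 7), (288, (453, 301, 97), 9), (292, (454, 302, 103), 53), (296, (454, 302, 107), 53), (300, (454, 302, 111), 57), (304, (454, 301, 113), 55), (308, (454, 301, 117), 57), (312, (454, 301, 120), 54), (316, (454, 301, 122), 56), (320, (454, 301, 126), 54), (324, (454, 301, 128), 54), (328, (454, 301, 131), 54), (332, (454, 301, 133), 54), (336, (454, 301, 135), 5
[... 2219 characters left out ...]
4), (421, 315, 63), (419, 320, 64)]
240 [(454, 282, 78), (457, 288, 86), (460, 293, 92), (457, 298, 92), (453, 304, 89), (427, 310, 60), (425, 316, 62), (424, 321, 64)]
242 [(454, 284, 73), (457, 289, 79), (459, 294, 85), (456, 300, 85), (451, 305, 81), (435, 311, 65), (432, 317, 64), (429, 323, 64)]
244 [(453, 285, 66), (457, 290, 73), (457, 296, 77), (455, 301, 78), (443, 307, 65), (442, 313, 67), (436, 318, 63), (435, 324, 65)]
246 [(457, 286, 64), (457, 292, 68), (457, 297, 70), (454, 303, 70), (446, 308, 63), (444, 314, 64), (443, 319, 65), (440, 325, 65)]
248 [(463, 288, 66), (459, 293, 64), (457, 299, 64), (454, 304, 64), (452, 310, 64), (449, 315, 64), (447, 321, 64), (443, 326, 62)]
```

>>> move_arm(
  increments=[
    {"tx": 0.001,"ty": 0.001,"tz": -0.01,"turn": 0},
    {"tx": 0.001,"ty": 0.001,"tz": -0.01,"turn": 0},
    {"tx": 0.001,"ty": 0.001,"tz": -0.01,"turn": 0},
    {"tx": 0.001,"ty": 0.001,"tz": -0.01,"turn": 0},
    {"tx": 0.001,"ty": 0.001,"tz": -0.01,"turn": 0},
    {"tx": 0.001,"ty": 0.001,"tz": -0.01,"turn": 0},
    {"tx": 0.001,"ty": 0.001,"tz": -0.01,"turn": 0},
    {"tx": 0.001,"ty": 0.001,"tz": 0,"turn": 0},
    {"tx": 0.001,"ty": 0.001,"tz": 0.01,"turn": 0},
    {"tx": 0.001,"ty": 0.001,"tz": 0.02,"turn": 0},
    {"tx": 0.001,"ty": 0.001,"tz": 0.026,"turn": 0},
    {"tx": 0.001,"ty": 0.001,"tz": 0.03,"turn": 0},
    {"tx": 0.001,"ty": 0.001,"tz": 0.03,"turn": 0},
    {"tx": 0.001,"ty": 0.001,"tz": 0.03,"turn": 0},
  ],
  gripper=1,
)

```text
time_s: 5.58
eef_pos: [0.4446, 0.2925, 0.0389]
eef_rot: [0.0, 0.852, -0.524, -0.0]
wrist_force: [-0.1, 0.6, -0.6]
opening: 1.002
```

Run:
```python
from h import *
from bench import get_obs,viewer
o=get_obs();print(o["time_s"],o["eef_pos"],o["wrist_force"],o["opening"])
c=viewer.get_calibration("wrist"); p,d=viewer.camera("wrist")
cv2.imwrite("pics/w4.png",(p[:,:,::-1].astype(int)*2).clip(0,255))
C=cloud(c,d)
m=(d>0)&(np.hypot(C[...,0]-.4453,C[...,1]-.2927)<.05)&(C[...,2]>.068)
q=(C[m]-[.4453,.2927,0]); t=q@np.array([.452,-.892,0])
for s in(-1,1):
    f=(s*t>.03); print(s,f.sum(), np.percentile(q[f][:,2],[0,2,10]) if f.any() else 0)
```

```text
5.5833 [0.44464758 0.29245992 0.03889968] [-0.10577543  0.61657366 -0.59594671] 1.002377909921469
-1 7611 [0.08119097 0.08626175 0.09573704]
1 7618 [0.08202858 0.08620865 0.09562255][ WARN:0@1.142] global loadsave.cpp:1063 imwrite_ Unsupported depth image for selected encoder is fallbacked to CV_8U.
```

View pics/w4.png

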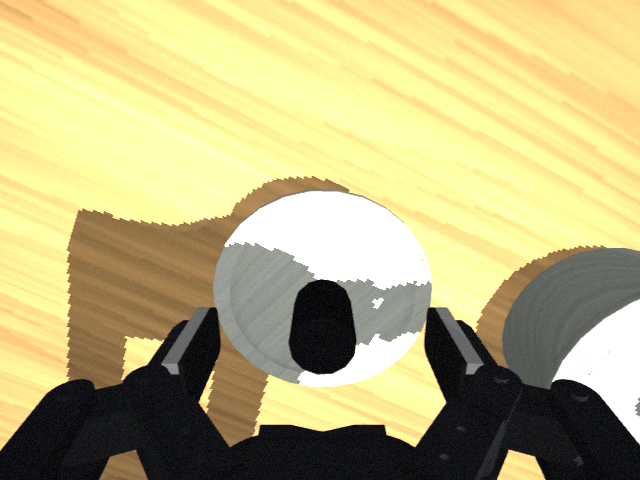

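>>> move_arm(
  increments=[
    {"tx": 0,"ty": 0,"tz": 0.003,"turn": 0},
    {"tx": 0,"ty": 0,"tz": 0.003,"turn": 0},
    {"tx": 0,"ty": 0,"tz": 0.003,"turn": 0},
    {"tx": 0,"ty": 0,"tz": 0.003,"turn": 0},
    {"tx": 0,"ty": 0,"tz": 0.003,"turn": 0},
    {"tx": 0,"ty": 0,"tz": 0.003,"turn": 0},
    {"tx": 0,"ty": 0,"tz": 0.003,"turn": 0},
    {"tx": 0,"ty": 0,"tz": 0.003,"turn": 0},
    {"tx": 0,"ty": 0,"tz": 0.003,"turn": 0},
    {"tx": 0,"ty": 0,"tz": 0.003,"turn": 0},
  ],
  gripper=0,
)

```text
time_s: 6.47
eef_pos: [0.4453, 0.2926, 0.0367]
eef_rot: [-0.0, 0.852, -0.524, 0.0]
wrist_force: [0.0, -0.6, 4.3]
opening: 0.29
```

Run:
```python
from h import *
from bench import get_obs,viewer
o=get_obs();print(o["time_s"],o["eef_pos"],o["wrist_force"],o["opening"])
c=viewer.get_calibration("wrist"); p,d=viewer.camera("wrist")
cv2.imwrite("pics/w5.png",np.clip(p[:,:,::-1].astype(int)*2,0,255).astype(np.uint8))
C=cloud(c,d);Z=C[...,2]; V=p.max(2); near=(np.hypot(C[...,0]-.4455,C[...,1]-.2925)<.08)&(d>0)
print(hullcirc(C[near&(Z>.053)&(Z<.062)&(V>90)]))
```

```text
6.4667 [0.44529713 0.29264883 0.03671837] [ 0.04161158 -0.55310914  4.33123702] 0.2902338406874858
(array([0.44542134, 0.29252961]), 0.052272871136665344, (array([0.44538136, 0.29273518]), np.float64(0.051915621269278886)))
```

View pics/w5.png

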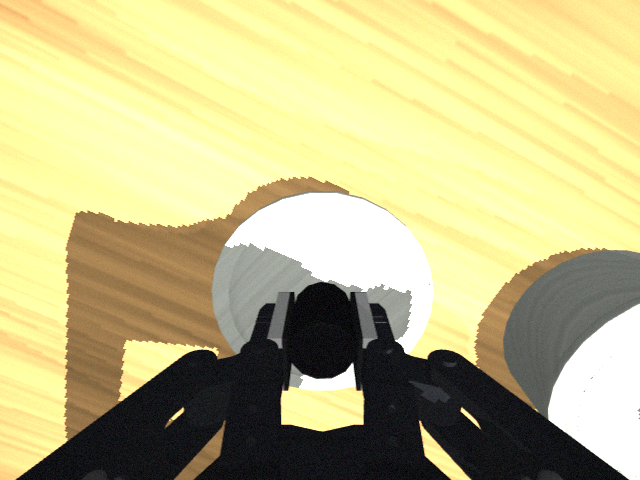

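>>> move_arm(
  increments=[
    {"tx": 0,"ty": 0,"tz": -0.004,"turn": 0},
    {"tx": 0,"ty": 0,"tz": -0.014,"turn": 0},
    {"tx": 0,"ty": 0,"tz": -0.03,"turn": 0},
    {"tx": 0,"ty": 0,"tz": -0.05,"turn": 0},
    {"tx": 0,"ty": 0,"tz": -0.07,"turn": 0},
    {"tx": 0,"ty": 0,"tz": -0.09,"turn": 0},
    {"tx": 0,"ty": 0,"tz": -0.11,"turn": 0},
    {"tx": 0,"ty": 0,"tz": -0.13,"turn": 0},
    {"tx": 0,"ty": 0,"tz": -0.147,"turn": 0},
    {"tx": 0,"ty": 0,"tz": -0.157,"turn": 0},
    {"tx": 0,"ty": 0,"tz": -0.16,"turn": 0},
    {"tx": 0,"ty": 0,"tz": -0.16,"turn": 0},
  ],
)

```text
time_s: 7.52
eef_pos: [0.4449, 0.2926, 0.1967]
eef_rot: [-0.0, 0.852, -0.524, 0.0]
wrist_force: [0.5, 0.2, -3.9]
opening: 0.284
```

>>> move_arm(
  increments=[
    {"tx": 0.006,"ty": 0.002,"tz": 0,"turn": 0},
    {"tx": 0.02,"ty": 0.007,"tz": 0,"turn": 0},
    {"tx": 0.042,"ty": 0.016,"tz": 0,"turn": 0},
    {"tx": 0.07,"ty": 0.026,"tz": 0,"turn": 0},
    {"tx": 0.1,"ty": 0.037,"tz": 0,"turn": 0},
    {"tx": 0.13,"ty": 0.048,"tz": 0,"turn": 0},
    {"tx": 0.16,"ty": 0.059,"tz": 0,"turn": 0},
    {"tx": 0.19,"ty": 0.07,"tz": 0,"turn": 0},
    {"tx": 0.22,"ty": 0.082,"tz": 0,"turn": 0},
    {"tx": 0.25,"ty": 0.093,"tz": 0,"turn": 0},
    {"tx": 0.28,"ty": 0.104,"tz": 0,"turn": 0},
    {"tx": 0.31,"ty": 0.115,"tz": 0,"turn": 0},
    {"tx": 0.34,"ty": 0.126,"tz": 0,"turn": 0},
    {"tx": 0.37,"ty": 0.137,"tz": 0,"turn": 0},
    {"tx": 0.395,"ty": 0.146,"tz": 0,"turn": 0},
    {"tx": 0.415,"ty": 0.154,"tz": 0,"turn": 0},
    {"tx": 0.432,"ty": 0.16,"tz": 0,"turn": 0},
    {"tx": 0.444,"ty": 0.165,"tz": 0,"turn": 0},
    {"tx": 0.451,"ty": 0.167,"tz": 0,"turn": 0},
    {"tx": 0.451,"ty": 0.167,"tz": 0,"turn": 0},
  ],
)

```text
time_s: 9.18
eef_pos: [0.4992, -0.1863, 0.1954]
eef_rot: [0.0, 0.852, -0.524, -0.001]
wrist_force: [0.8, -0.5, -2.5]
opening: 0.285
```

Run:
```python
from h import *
from bench import get_obs,viewer
o=get_obs();print(o["time_s"],o["eef_pos"],o["eef_rot"],o["wrist_force"],o["torque"],o["opening"])
for n in("wrist","scene","top"):
    c=viewer.get_calibration(n); p,d=viewer.camera(n); cv2.imwrite(f"pics/{n}6.png",p[:,:,::-1])
    C=cloud(c,d);Z=C[...,2]; near=(np.hypot(C[...,0]-.5,C[...,1]+.185)<.1)&(d>0)
    V=p.max(2); s=C[near&(Z>.205)&(Z<.235)&(V>90)]
    print(n,len(s))
    if len(s)>30:
        print(hullcirc(s),np.percentile(s[:,2],[2,50,98]))
        A=np.c_[s[:,:2]-s[:,:2].mean(0),np.ones(len(s))]; print(np.linalg.lstsq(A,s[:,2],rcond=None)[0])
    s=C[near&(Z>.113)&(Z<.135)]; print("cradle",len(s),hullcirc(s) if len(s)>30 else 0)
```

```text
9.1833 [ 0.49915855 -0.18626552  0.19535489] [ 7.64107555e-05  8.51605295e-01 -5.24183068e-01 -7.25789171e-04] [ 0.81457262 -0.48669946 -2.52615585] [-0.01625023 -0.06192844 -0.01186496] 0.28472679859650113
wrist 14464
(array([ 0.49949557, -0.1860621 ]), 0.05212640389800072, (array([ 0.49954818, -0.18596434]), np.float64(0.05168062156773918))) [0.21664761 0.2189648  0.22263291]
[-0.00455164  0.0084727   0.21949711]
cradle 4252 (array([ 0.50568271, -0.18198448]), 0.06187291070818901, (array([ 0.49987249, -0.1851443 ]), np.float64(0.06201364527951779)))
scene 678
(array([ 0.50046396, -0.18389112]), 0.05278198793530464, (array([ 0.50050615, -0.18403845]), np.float64(0.051838610490702104))) [0.21520344 0.21954671 0.22378546]
[-0.0143808   0.00721597  0.21965422]
cradle 741 (array([ 0.50043529, -0.18496512]), 0.06384909898042679, (array([ 0.50024246, -0.18462575]), np.float64(0.062357873407785126)))
top 1174
(array([ 0.499244  , -0.18389925]), 0.05181758478283882, (array([ 0.49956236, -0.18342595]), np.float64(0.05105098403564281))) [0.21723006 0.22118656 0.22492213]
[-0.00312505 -0.00712251  0.2210916 ]
cradle 853 (array([ 0.50010502, -0.18507954]), 0.062333133071660995, (array([ 0.50002266, -0.1850116 ]), np.float64(0.061655119668298286)))
```

View pics/wrist6.png

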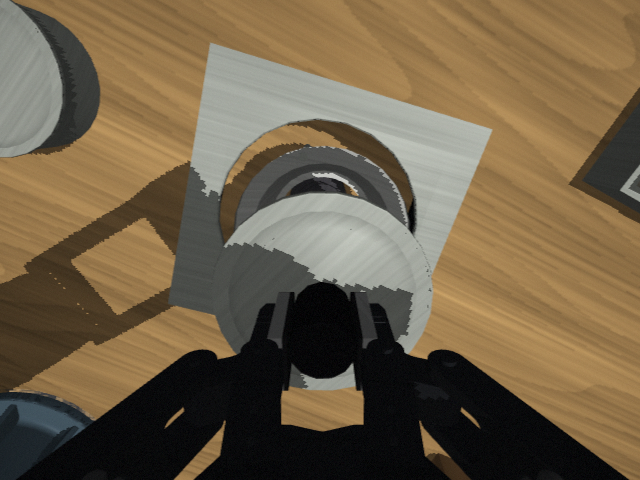

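View pics/scene6.png

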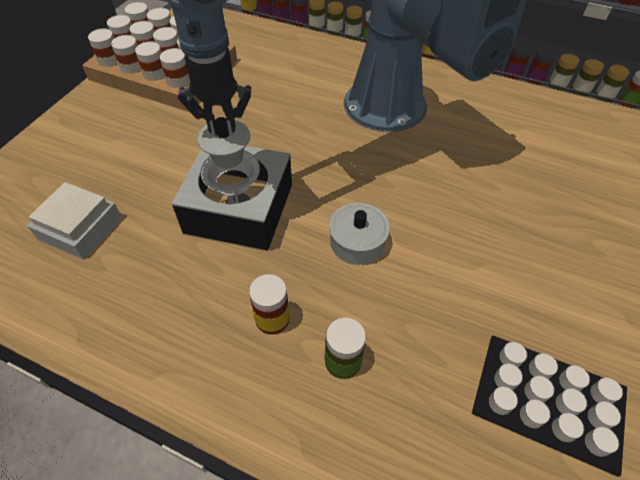

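>>> move_arm(
  increments=[
    {"tx": 0,"ty": 0,"tz": 0,"turn": 0},
    {"tx": 0,"ty": 0,"tz": 0.005,"turn": 0},
    {"tx": 0,"ty": 0,"tz": 0.015,"turn": 0},
    {"tx": 0,"ty": 0,"tz": 0.027,"turn": 0},
    {"tx": 0,"ty": 0,"tz": 0.038,"turn": 0},
    {"tx": 0,"ty": 0,"tz": 0.047,"turn": 0},
    {"tx": 0,"ty": 0,"tz": 0.054,"turn": 0},
    {"tx": 0,"ty": 0,"tz": 0.06,"turn": 0},
    {"tx": 0,"ty": 0,"tz": 0.064,"turn": 0},
    {"tx": 0,"ty": 0,"tz": 0.067,"turn": 0},
    {"tx": 0,"ty": 0,"tz": 0.069,"turn": 0},
    {"tx": 0,"ty": 0,"tz": 0.07,"turn": 0},
    {"tx": 0,"ty": 0,"tz": 0.07,"turn": 0},
    {"tx": 0,"ty": 0,"tz": 0.07,"turn": 0},
    {"tx": 0,"ty": 0,"tz": 0.07,"turn": 0},
  ],
)

```text
time_s: 10.58
eef_pos: [0.4999, -0.1854, 0.1267]
eef_rot: [0.0, 0.852, -0.524, 0.0]
wrist_force: [-0.1, -0.4, -4.1]
opening: 0.285
```

```bash
cat > look.py <<'E'
from h import *
from bench import get_obs,viewer
import sys
tag=sys.argv[1]
o=get_obs();print(o["time_s"],o["eef_pos"],o["eef_rot"].round(4),o["wrist_force"].round(2),o["torque"].round(3),o["opening"])
for n in("wrist","scene"):
    c=viewer.get_calibration(n); p,d=viewer.camera(n); cv2.imwrite(f"pics/{n}{tag}.png",p[:,:,::-1])
    C=cloud(c,d);Z=C[...,2]; r=np.hypot(C[...,0]-.5,C[...,1]+.185); near=(r<.072)&(d>0)
    # reference: box top
    bt=(d>0)&(r>.08)&(r<.095)&(Z>.09)&(Z<.115); print(n,"boxtop",np.median(Z[bt]))
    s=Z[near&(Z>.07)&(Z<.17)]; h,e=np.histogram(s,bins=np.arange(.07,.17,.002)); print({round(float(a),3):int(k) for a,k in zip(e,h) if k>25})
E
python3 look.py 7
```

```text
10.5833 [ 0.49988143 -0.18542085  0.12669709] [ 0.000e+00  8.520e-01 -5.235e-01  4.000e-04] [-0.13 -0.42 -4.05] [ 0.012 -0.004  0.002] 0.285387274248409
wrist boxtop 0.10414358403301584
{0.09: 27, 0.094: 27, 0.096: 35, 0.098: 33, 0.1: 69, 0.102: 108, 0.104: 64, 0.106: 59, 0.108: 63, 0.11: 76, 0.112: 75, 0.114: 82, 0.116: 534, 0.118: 2571, 0.12: 3368, 0.122: 475, 0.124: 216, 0.126: 166, 0.144: 74, 0.146: 465, 0.148: 8632, 0.15: 3055, 0.152: 10078, 0.154: 587, 0.156: 118, 0.158: 107, 0.16: 171, 0.162: 216, 0.164: 243, 0.166: 296}
scene boxtop 0.1042114130188424
{0.086: 30, 0.088: 41, 0.11: 26, 0.112: 26, 0.114: 33, 0.116: 68, 0.118: 160, 0.12: 173, 0.122: 80, 0.124: 40, 0.126: 31, 0.146: 98, 0.148: 245, 0.15: 256, 0.152: 271, 0.154: 127}
```

View pics/wrist7.png

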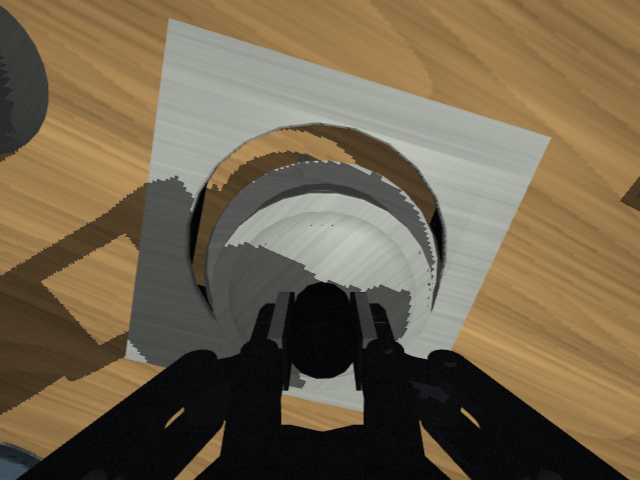

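>>> move_arm(
  increments=[
    {"tx": 0,"ty": 0,"tz": 0.002,"turn": 0},
    {"tx": 0,"ty": 0,"tz": 0.005,"turn": 0},
    {"tx": 0,"ty": 0,"tz": 0.008,"turn": 0},
    {"tx": 0,"ty": 0,"tz": 0.011,"turn": 0},
    {"tx": 0,"ty": 0,"tz": 0.013,"turn": 0},
    {"tx": 0,"ty": 0,"tz": 0.014,"turn": 0},
    {"tx": 0,"ty": 0,"tz": 0.015,"turn": 0},
    {"tx": 0,"ty": 0,"tz": 0.016,"turn": 0},
    {"tx": 0,"ty": 0,"tz": 0.017,"turn": 0},
    {"tx": 0,"ty": 0,"tz": 0.018,"turn": 0},
    {"tx": 0,"ty": 0,"tz": 0.019,"turn": 0},
    {"tx": 0,"ty": 0,"tz": 0.02,"turn": 0},
  ],
)

```text
time_s: 11.68
eef_pos: [0.5001, -0.1856, 0.107]
eef_rot: [0.0, 0.852, -0.524, 0.001]
wrist_force: [-1.7, 0.5, 3.8]
opening: 0.285
```

>>> move_arm(
  increments=[
    {"tx": 0,"ty": 0,"tz": 0.001,"turn": 0},
    {"tx": 0,"ty": 0,"tz": 0.002,"turn": 0},
    {"tx": 0,"ty": 0,"tz": 0.003,"turn": 0},
    {"tx": 0,"ty": 0,"tz": 0.004,"turn": 0},
  ],
)

```text
time_s: 12.02
eef_pos: [0.4999, -0.1856, 0.1024]
eef_rot: [0.0, 0.852, -0.524, 0.0]
wrist_force: [-0.4, -0.7, 4.2]
opening: 0.286
```

>>> move_arm(
  increments=[
    {"tx": 0,"ty": 0,"tz": 0.001,"turn": 0},
    {"tx": 0,"ty": 0,"tz": 0.002,"turn": 0},
  ],
)

```text
time_s: 12.18
eef_pos: [0.4999, -0.1855, 0.1003]
eef_rot: [0.0, 0.852, -0.524, 0.0]
wrist_force: [0.5, -1.1, 4.4]
opening: 0.284
```

```bash
python3 look.py 8
python3 - <<'E'
import cv2
p=cv2.imread("pics/scene8.png"); cv2.imwrite("pics/scene8c.png",cv2.resize(p[100:250,150:350],(800,600)))
E
```

```text
12.1833 [ 0.49989614 -0.18551245  0.10034536] [ 1.000e-04  8.520e-01 -5.235e-01  4.000e-04] [ 0.46 -1.08  4.39] [-0.161 -0.037 -0.016] 0.284403222733768
wrist boxtop 0.10414251028013707
{0.098: 38, 0.1: 94, 0.102: 192, 0.104: 113, 0.106: 347, 0.108: 3073, 0.11: 5321, 0.112: 1315, 0.114: 637, 0.116: 594, 0.118: 157, 0.12: 958, 0.122: 8803, 0.124: 3384, 0.126: 9450, 0.128: 215, 0.13: 111, 0.132: 124, 0.134: 191, 0.136: 205, 0.138: 245, 0.14: 310, 0.142: 284, 0.144: 309, 0.146: 355, 0.148: 317, 0.15: 366, 0.152: 361, 0.154: 376, 0.156: 409, 0.158: 784, 0.16: 2940, 0.162: 233, 0.164: 188, 0.166: 489}
scene boxtop 0.10427084416595978
{0.076: 30, 0.106: 66, 0.108: 126, 0.11: 148, 0.112: 79, 0.116: 26, 0.118: 35, 0.12: 152, 0.122: 248, 0.124: 229, 0.126: 272, 0.128: 69, 0.158: 46, 0.16: 55}
```

View pics/scene8c.png

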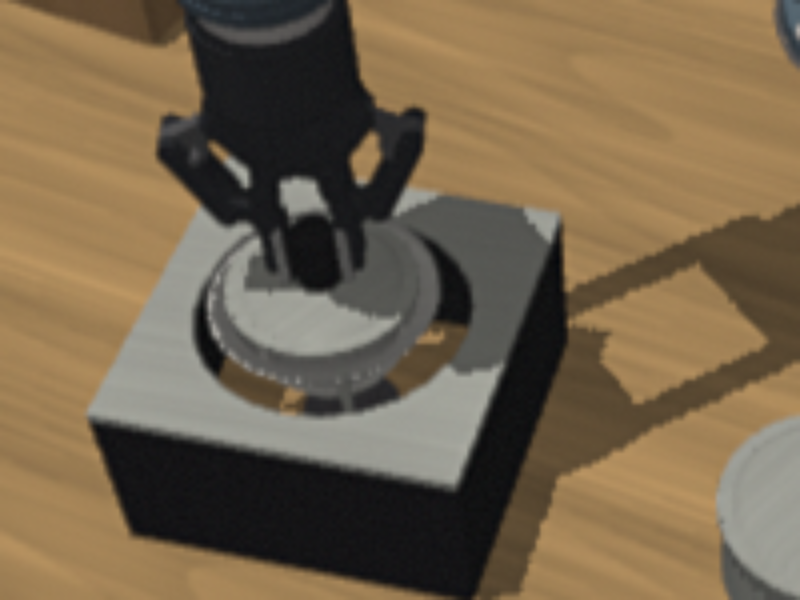

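View pics/wrist8.png

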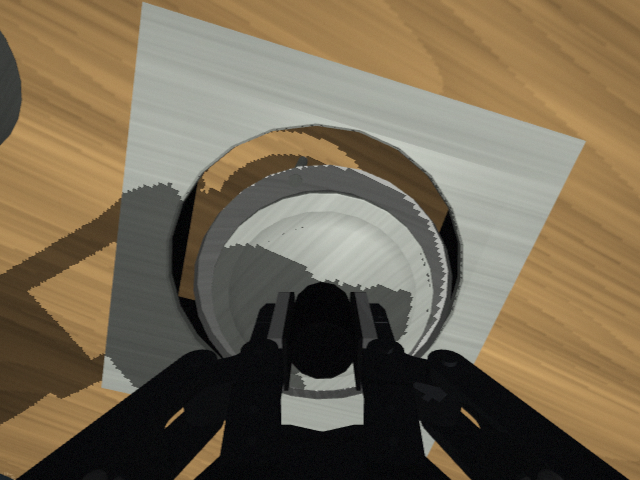

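```bash
cat > circs.py <<'E'
from h import *
from bench import get_obs,viewer
import sys
zr,zf=float(sys.argv[1]),float(sys.argv[2])
o=get_obs();print(o["time_s"],o["eef_pos"],o["wrist_force"].round(2),o["torque"].round(3))
for n in sys.argv[3:]:
    c=viewer.get_calibration(n); p,d=viewer.camera(n); C=cloud(c,d);Z=C[...,2]; V=p.max(2)
    near=(d>0)&(np.hypot(C[...,0]-.5,C[...,1]+.183)<.073)
    for nm,z,R0 in(("rim",zr,.062),("flange",zf,.052)):
        m=near&(abs(Z-z)<.0035)
        if nm=="flange": m&=V>70
        s=C[m]
        if len(s)<30: continue
        h=cv2.convexHull(s[:,:2].astype(np.float32))[:,0]
        cc,r=circ(h)
        # keep consistent edge pts
        for _ in range(4):
            e=np.hypot(*(h-cc).T); k=abs(e-R0)<.0025
            if k.sum()>6: cc,r=circ(h[k])
        A=np.c_[s[:,:2]-cc,np.ones(len(s))]; pl=np.linalg.lstsq(A,s[:,2],rcond=None)[0]
        print(n,nm,len(s),cc.round(4),round(float(r),4),k.sum(),"plane",pl.round(4))
E
python3 circs.py .1105 .1235 wrist scene top
```

```text
12.2833 [ 0.49974201 -0.18545255  0.10013825] [ 0.75 -0.7   2.54] [-0.228 -0.169  0.041]
wrist rim 10086 [ 0.5    -0.1855] 0.0622 77 plane [-0.018  -0.0091  0.1109]
wrist flange 20252 [ 0.5001 -0.1852] 0.0518 67 plane [-0.0003 -0.0009  0.1244]
scene rim 387 [ 0.5006 -0.1852] 0.062 33 plane [-0.011  -0.0085  0.1106]
scene flange 787 [ 0.5014 -0.1835] 0.0519 32 plane [-0.0041 -0.0006  0.1241]
top rim 755 [ 0.5001 -0.1855] 0.0618 36 plane [ 0.0007 -0.0008  0.1109]
top flange 903 [ 0.4998 -0.1845] 0.0512 34 plane [-0.0014 -0.0123  0.1247]
```

Run:
```python
from h import *
from bench import viewer
import cv2
f=np.load("top0.npz"); p,d=f["p"],f["d"]; C=cloud(viewer.get_calibration("top"),d)
cv2.imwrite("pics/top0c.png",cv2.resize(p[230:350,380:540,::-1],(800,600)))
for v in(284,291,298): print(v,[(u,)+tuple((C[v,u]*1000-[500,-185,0]).round().astype(int).tolist()) for u in range(416,506,3)])
u=460; print([(v,)+tuple((C[v,u]*1000-[500,-185,0]).round().astype(int).tolist()) for v in range(245,340,3)])
```

```text
284 [(416, 15, 48, 2), (419, 15, 41, -2), (422, 15, 35, 1), (425, 11, 58, 123), (428, 12, 52, 119), (431, 12, 41, 97), (434, 12, 34, 90), (437, 14, 14, 33), (440, 14, 10, 37), (443, 14, 4, 37), (446, 14, -2, 35), (449, 14, -8, 36), (452, 14, -13, 36), (455, 15, -30, -1), (458, 15, -35, 1), (461, 15, -41, 1), (464, 15, -47, 1), (467, 15, -53, 0), (470, 15, -59, 0), (473, 12, -35, 90), (476, 12, -39, 92), (479, 12, -41, 102), (482, 12, -45, 106), (485, 11, -48, 113), (488, 11, -51, 119), (491, 11, -54, 124), (494, 11, -59, 124), (497, 12, -72, 104), (500, 12, -77, 105), (503, 12, -83, 103)]
291 [(416, 1, 48, 2), (419, 1, 42, 3), (422, 1, 35, -2), (425, 0, 58, 123), (428, 0, 53, 120), (431, 0, 40, 88), (434, 1, 19, 28), (437, 1, 15, 35), (440, 1, 9, 34), (443, 1, 5, 38), (446, 1, -2, 35), (449, 1, -8, 35), (452, 1, -13, 34), (455, 1, -19, 35), (458, 1, -34, 3), (461, 1, -41, 0), (464, 1, -47, 0), (467, 1, -52, 1), (470, 1, -58, 1), (473, 1, -65, 0), (476, 0, -40, 90), (479, 0, -42, 98), (482, 0, -45, 106), (485, -1, -47, 113), (488, -1, -50, 119), (491, -1, -54, 121), (494, -1, -60, 121
[... 633 characters left out ...]
13, -71, 104), (500, -13, -76, 104), (503, -13, -80, 106)]
[(245, 80, -10, 105), (248, 75, -10, 103), (251, 80, -42, 0), (254, 74, -42, -1), (257, 57, -4, 122), (260, 52, -5, 118), (263, 48, -6, 113), (266, 43, -10, 101), (269, 39, -12, 92), (272, 33, -13, 88), (275, 32, -41, -2), (278, 26, -40, 2), (281, 21, -40, -2), (284, 15, -39, 2), (287, 9, -39, 0), (290, 3, -39, -1), (293, -3, -39, 0), (296, -9, -39, 0), (299, -15, -38, 1), (302, -20, -38, 1), (305, -26, -39, -2), (308, -32, -37, 3), (311, -35, -11, 87), (314, -40, -9, 91), (317, -45, -5, 105), (320, -49, -1, 117), (323, -54, 0, 119), (326, -59, 1, 123), (329, -72, -36, 0), (332, -78, -36, 0), (335, -75, -4, 104), (338, -80, -3, 106)]
```

View pics/top0c.png

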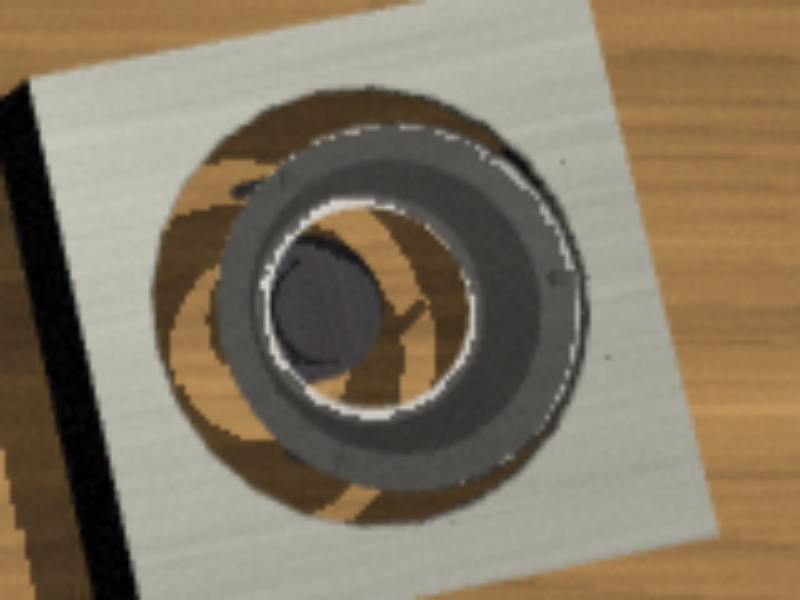

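Run:
```python
from h import *
from bench import viewer,get_obs
print(get_obs()["wrist_force"])
for n,(a,b,e,g) in dict(scene=(185,275,140,208),wrist=(160,480,150,390),top=(390,530,230,335)).items():
    p,d=viewer.camera(n); q=p[e:g,a:b,::-1].astype(int)*2; cv2.imwrite(f"pics/{n}9.png",cv2.resize(np.clip(q,0,255).astype(np.uint8),(800,600),interpolation=cv2.INTER_CUBIC))
    C=cloud(viewer.get_calibration(n),d)
    if n=="wrist":
        for u in(330,300): print(u,[(v,)+tuple((C[v,u]*1000-[500,-185,0]).round().astype(int).tolist()) for v in range(155,215,3)])
```

```text
[ 0.86258248 -1.25058171  1.79843545]
330 [(155, 51, 19, 0), (158, 49, 18, -1), (161, 47, 17, 0), (164, 57, 25, 111), (167, 56, 24, 111), (170, 54, 23, 110), (173, 54, 23, 112), (176, 52, 22, 110), (179, 51, 21, 110), (182, 50, 21, 109), (185, 48, 20, 109), (188, 47, 19, 108), (191, 48, 20, 119), (194, 47, 20, 121), (197, 46, 19, 123), (200, 45, 19, 123), (203, 44, 18, 123), (206, 42, 17, 122), (209, 41, 17, 123), (212, 40, 16, 121)]
300 [(155, 41, 39, -1), (158, 46, 38, 52), (161, 46, 37, 67), (164, 46, 36, 80), (167, 50, 36, 110), (170, 49, 35, 111), (173, 47, 35, 109), (176, 46, 34, 111), (179, 45, 34, 112), (182, 44, 33, 113), (185, 42, 32, 108), (188, 41, 32, 108), (191, 39, 31, 107), (194, 41, 31, 121), (197, 40, 31, 122), (200, 39, 30, 123), (203, 38, 29, 123), (206, 37, 29, 123), (209, 35, 28, 123), (212, 35, 28, 124)]
```

View pics/scene9.png

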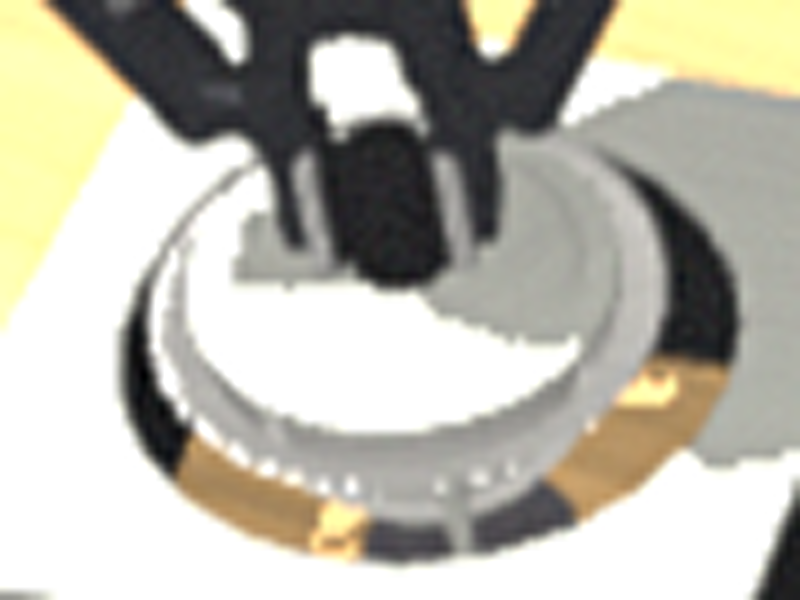

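View pics/wrist9.png

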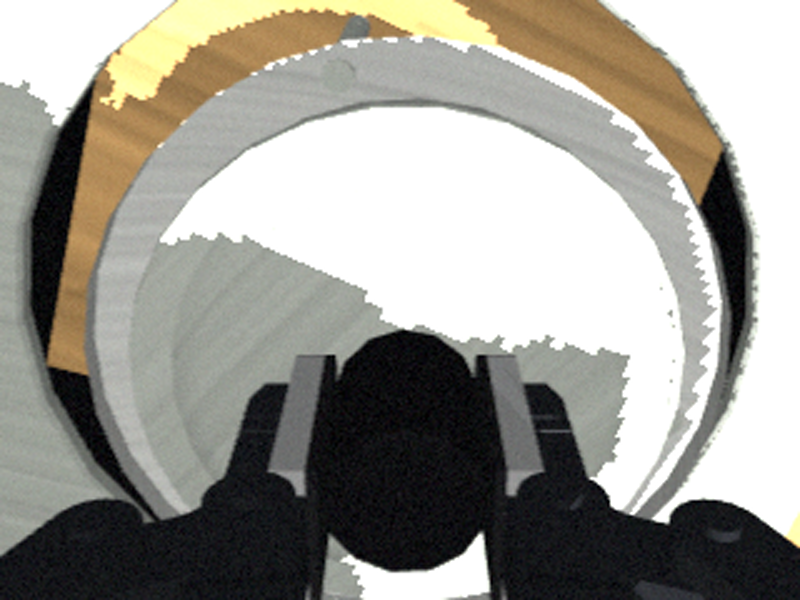

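View pics/top9.png

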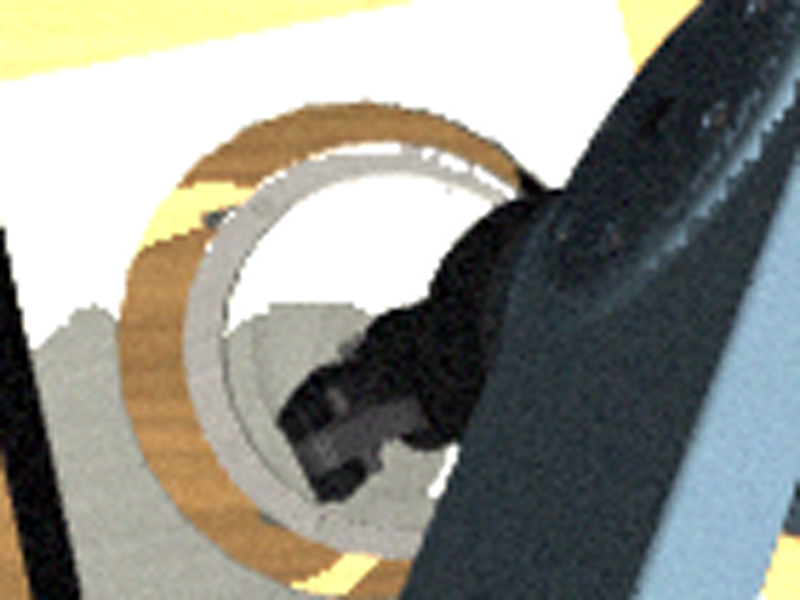

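>>> move_arm(
  increments=[
    {"tx": 0,"ty": 0,"tz": -0.002,"turn": 0},
    {"tx": 0,"ty": 0,"tz": -0.004,"turn": 0},
    {"tx": 0,"ty": 0,"tz": -0.006,"turn": 0},
    {"tx": 0,"ty": 0,"tz": -0.008,"turn": 0},
    {"tx": 0,"ty": 0,"tz": -0.008,"turn": 0},
    {"tx": 0,"ty": 0,"tz": -0.008,"turn": 0},
  ],
)

```text
time_s: 13.08
eef_pos: [0.4995, -0.1851, 0.1083]
eef_rot: [-0.0, 0.852, -0.524, -0.0]
wrist_force: [-0.4, -0.1, -3.8]
opening: 0.284
```

```bash
python3 circs.py .1105 .1315 wrist; python3 look.py 10
```

```text
13.0833 [ 0.49953231 -0.18514722  0.1082633 ] [-0.39 -0.1  -3.76] [-0.022  0.003  0.006]
wrist rim 8057 [ 0.5    -0.1853] 0.0622 60 plane [-0.019  -0.0091  0.1109]
wrist flange 19724 [ 0.4998 -0.1849] 0.0518 60 plane [-0.0008  0.      0.1324]
13.1333 [ 0.49947884 -0.1851516   0.10818238] [-0.000e+00  8.520e-01 -5.235e-01 -2.000e-04] [-0.07  0.08 -3.48] [0.039 0.045 0.022] 0.28456938981406243
wrist boxtop 0.10414238876797104
{0.092: 31, 0.094: 34, 0.096: 37, 0.098: 89, 0.1: 147, 0.102: 272, 0.104: 216, 0.106: 613, 0.108: 3031, 0.11: 3913, 0.112: 633, 0.114: 405, 0.116: 347, 0.126: 105, 0.128: 1635, 0.13: 8409, 0.132: 3919, 0.134: 8685, 0.136: 150, 0.138: 114, 0.14: 112, 0.142: 196, 0.144: 218, 0.146: 251, 0.148: 308, 0.15: 286, 0.152: 328, 0.154: 334, 0.156: 322, 0.158: 372, 0.16: 341, 0.162: 398, 0.164: 420, 0.166: 974}
scene boxtop 0.10427810123235026
{0.076: 32, 0.078: 29, 0.102: 29, 0.104: 33, 0.106: 66, 0.108: 150, 0.11: 148, 0.112: 75, 0.114: 31, 0.126: 30, 0.128: 143, 0.13: 222, 0.132: 254, 0.134: 262, 0.136: 89, 0.166: 40}
```

>>> move_arm(
  increments=[
    {"tx": 0,"ty": 0,"tz": 0.001,"turn": 0},
    {"tx": 0,"ty": 0,"tz": 0.002,"turn": 0},
    {"tx": 0,"ty": 0,"tz": 0.003,"turn": 0},
    {"tx": 0,"ty": 0,"tz": 0.004,"turn": 0},
    {"tx": 0,"ty": 0,"tz": 0.004,"turn": 0},
  ],
)

```text
time_s: 13.65
eef_pos: [0.4994, -0.1851, 0.1039]
eef_rot: [-0.0, 0.852, -0.524, -0.0]
wrist_force: [-0.5, -0.4, -2.5]
opening: 0.287
```

>>> move_arm(
  increments=[
    {"tx": 0,"ty": 0,"tz": 0.001,"turn": 0},
    {"tx": 0,"ty": 0,"tz": 0.001,"turn": 0},
  ],
)

```text
time_s: 13.82
eef_pos: [0.4995, -0.1852, 0.1031]
eef_rot: [-0.0, 0.852, -0.524, -0.0]
wrist_force: [0.7, -0.3, -3.1]
opening: 0.282
```

>>> move_arm(
  increments=[
    {"tx": 0,"ty": 0,"tz": 0.001,"turn": 0},
    {"tx": 0,"ty": 0,"tz": 0.001,"turn": 0},
  ],
)

```text
time_s: 13.98
eef_pos: [0.4996, -0.1852, 0.1022]
eef_rot: [0.0, 0.852, -0.524, -0.0]
wrist_force: [-1.0, -0.9, -3.7]
opening: 0.286
```

>>> move_arm(
  increments=[
    {"tx": 0,"ty": 0,"tz": 0.001,"turn": 0},
    {"tx": 0,"ty": 0,"tz": 0.001,"turn": 0},
  ],
)

```text
time_s: 14.15
eef_pos: [0.4995, -0.1852, 0.1011]
eef_rot: [-0.0, 0.852, -0.524, -0.0]
wrist_force: [0.3, 0.8, -3.5]
opening: 0.288
```

>>> move_arm(
  increments=[
    {"tx": 0,"ty": 0,"tz": 0.001,"turn": 0},
    {"tx": 0,"ty": 0,"tz": 0.001,"turn": 0},
  ],
)

```text
time_s: 14.32
eef_pos: [0.4997, -0.1853, 0.1003]
eef_rot: [0.0, 0.852, -0.524, 0.0]
wrist_force: [-0.1, -0.0, -3.5]
opening: 0.284
```

>>> move_arm(
  increments=[
    {"tx": 0,"ty": 0,"tz": 0.001,"turn": 0},
    {"tx": 0,"ty": 0,"tz": 0.001,"turn": 0},
  ],
)

```text
time_s: 14.48
eef_pos: [0.5001, -0.1855, 0.1001]
eef_rot: [0.0, 0.852, -0.524, 0.001]
wrist_force: [-1.7, 1.4, 2.4]
opening: 0.286
```

>>> move_arm(
  increments=[
    {"tx": 0,"ty": 0,"tz": 0.001,"turn": 0},
    {"tx": 0,"ty": 0,"tz": 0.001,"turn": 0},
  ],
)

```text
time_s: 14.65
eef_pos: [0.5008, -0.186, 0.1]
eef_rot: [0.0, 0.852, -0.524, 0.002]
wrist_force: [-1.4, 1.0, 8.8]
opening: 0.288
```

```bash
python3 circs.py .1105 .1215 wrist
```

```text
14.65 [ 0.50084365 -0.18601473  0.09998486] [-1.45  1.03  8.79] [0.205 0.293 0.016]
wrist rim 10089 [ 0.5008 -0.186 ] 0.0623 71 plane [-0.0184 -0.0092  0.1108]
wrist flange 11577 [ 0.501  -0.1856] 0.0518 42 plane [-0.0008 -0.0009  0.1227]
```

>>> move_arm(
  increments=[
    {"tx": 0,"ty": 0,"tz": 0.0,"turn": 0},
    {"tx": 0,"ty": 0,"tz": 0.0,"turn": 0},
  ],
)

```text
time_s: 14.87
eef_pos: [0.5008, -0.186, 0.1]
eef_rot: [0.0, 0.852, -0.524, 0.002]
wrist_force: [-1.2, 0.5, 7.0]
opening: 0.288
```

Run:
```python
from h import *
from bench import viewer,get_obs
o=get_obs(); print(o["time_s"],o["eef_pos"],o["wrist_force"])
C={}
for n in("scene","wrist","top"):
    c=viewer.get_calibration(n);p,d=viewer.camera(n); X=cloud(c,d); q=X-[.5005,-.1857,0]; r=np.hypot(q[...,0],q[...,1]); az=np.degrees(np.arctan2(q[...,1],q[...,0])); Z=X[...,2]
    m=(d>0)&(r>.055)&(r<.0605)&(Z>.1)&(Z<.118)
    f=(d>0)&(r>.044)&(r<.050)&(Z>.117)&(Z<.128)
    for nm,mm in(("rim",m),("fl",f)):
        print(n,nm,[(a,int((mm&(az>=a)&(az<a+30)).sum()),round(float(np.median(Z[mm&(az>=a)&(az<a+30)])*1000),1)) for a in range(-180,180,30) if (mm&(az>=a)&(az<a+30)).sum()>8])
```

```text
14.8667 [ 0.50080526 -0.18604451  0.09999457] [-1.22318437  0.52813625  6.97081937]
scene rim [(-120, 9, 113.2), (-90, 23, 111.3), (-60, 28, 110.0), (-30, 23, 109.7), (0, 21, 110.4), (30, 26, 109.7), (60, 22, 110.4), (90, 25, 110.2), (120, 25, 110.1), (150, 20, 111.7)]
scene fl [(-120, 10, 122.8), (-90, 23, 122.7), (-60, 23, 123.3), (-30, 27, 122.4), (0, 31, 122.9), (30, 22, 122.6), (60, 24, 123.0), (90, 24, 121.9), (120, 23, 122.3), (150, 18, 122.3)]
wrist rim [(-180, 34, 116.3), (-150, 21, 114.5), (-120, 82, 111.0), (-90, 415, 110.6), (-60, 707, 110.0), (-30, 741, 110.0), (0, 782, 110.0), (30, 786, 110.3), (60, 736, 110.1), (90, 680, 110.3), (120, 410, 110.7), (150, 40, 111.1)]
wrist fl [(-180, 356, 122.5), (-150, 273, 122.5), (-120, 94, 122.5), (-90, 550, 122.5), (-60, 643, 122.5), (-30, 725, 122.4), (0, 782, 122.4), (30, 779, 122.3), (60, 713, 122.3), (90, 626, 122.3), (120, 538, 122.4), (150, 9, 122.0)]
top rim [(-180, 15, 111.4), (-60, 17, 111.3), (-30, 61, 111.2), (0, 54, 111.3), (30, 52, 111.3), (60, 54, 111.5), (90, 57, 111.1), (120, 52, 111.2), (150, 61, 111.7)]
top fl [(-180, 21, 123.2), (-30, 53, 123.5), (0, 49, 123.3), (30, 53, 123.5), (60, 51, 123.2), (90, 53, 123.6), (120, 38, 123.2), (150, 39, 123.8)]
```

>>> move_arm(
  increments=[
    {"tx": 0,"ty": 0,"tz": 0.0005,"turn": 0},
    {"tx": 0,"ty": 0,"tz": 0.0005,"turn": 0},
  ],
)

```text
time_s: 15.18
eef_pos: [0.5012, -0.1862, 0.0999]
eef_rot: [0.0, 0.852, -0.524, 0.002]
wrist_force: [-1.5, 0.8, 9.5]
opening: 0.284
```

>>> move_arm(
  increments=[
    {"tx": 0,"ty": 0,"tz": 0,"turn": 2},
    {"tx": 0,"ty": 0,"tz": 0,"turn": 4},
    {"tx": 0,"ty": 0,"tz": 0,"turn": 4},
  ],
)

```text
time_s: 15.43
eef_pos: [0.5013, -0.1864, 0.0999]
eef_rot: [0.0, 0.833, -0.553, 0.002]
wrist_force: [-0.5, 1.1, 8.5]
opening: 0.287
```

>>> move_arm(
  increments=[
    {"tx": 0,"ty": 0,"tz": 0,"turn": -2},
    {"tx": 0,"ty": 0,"tz": 0,"turn": -4},
    {"tx": 0,"ty": 0,"tz": 0,"turn": -4},
  ],
)

```text
time_s: 15.68
eef_pos: [0.5014, -0.1864, 0.1]
eef_rot: [-0.0, 0.852, -0.523, 0.002]
wrist_force: [-1.4, 0.1, 9.7]
opening: 0.289
```

```bash
cat > gap.py <<'E'
from h import *
from bench import viewer,get_obs
o=get_obs(); print(o["time_s"],o["eef_pos"].round(4),o["wrist_force"].round(2),o["opening"])
for n in("wrist","scene"):
    c=viewer.get_calibration(n);p,d=viewer.camera(n); X=cloud(c,d); q=X-[.5005,-.1857,0]; r=np.hypot(q[...,0],q[...,1]); Z=X[...,2]; ok=(d>0)&(p.max(2)>60)
    m=ok&(r>.055)&(r<.0605)&(q[...,0]>-.02)&(Z>.07)&(Z<.12); z0=np.median(Z[m])
    f=ok&(r>.044)&(r<.050)&(q[...,0]>-.02)&(Z>z0+.0035)&(Z<z0+.025); print(n,"rim",z0,"flange",np.median(Z[f]),"diff(nested .005)",np.median(Z[f])-z0,m.sum(),f.sum())
E
python3 gap.py
```

```text
15.6833 [ 0.5014 -0.1864  0.1   ] [-1.44  0.14  9.7 ] 0.2891848872032057
wrist rim 0.110114765475579 flange 0.12243811428273797 diff(nested .005) 0.012323348807158976 4610 4816
scene rim 0.10995775369280808 flange 0.12260197191544708 diff(nested .005) 0.012644218222639003 178 175
```

Run:
```python
import cv2,numpy as np
p=cv2.imread("pics/scene6.png"); q=p[110:200,170:290]; cv2.imwrite("pics/s6c.png",cv2.resize(np.clip(q.astype(int)*2,0,255).astype(np.uint8),(800,600),interpolation=cv2.INTER_CUBIC))
```

```text
(no output)
```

View pics/s6c.png

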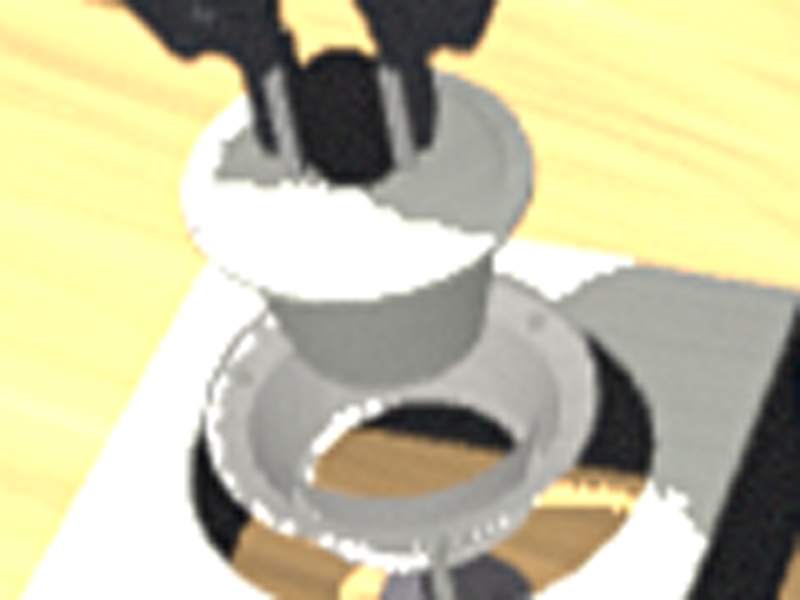

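>>> move_arm(
  increments=[
    {"tx": 0,"ty": 0,"tz": 0.0005,"turn": 0},
    {"tx": 0,"ty": 0,"tz": 0.0005,"turn": 0},
    {"tx": 0,"ty": 0,"tz": 0.0005,"turn": 0},
  ],
)

```text
time_s: 16.03
eef_pos: [0.5016, -0.1865, 0.0999]
eef_rot: [-0.0, 0.852, -0.524, 0.002]
wrist_force: [-1.2, 0.9, 12.0]
opening: 0.282
```

```bash
python3 gap.py
```

```text
16.0333 [ 0.5016 -0.1865  0.0999] [-1.24  0.86 11.97] 0.2824632669395702
wrist rim 0.1101192024600129 flange 0.12236068395632113 diff(nested .005) 0.012241481496308229 4584 4823
scene rim 0.10994260579772402 flange 0.12235591672584961 diff(nested .005) 0.012413310928125587 166 184
```

>>> move_arm(
  increments=[
    {"tx": 0,"ty": 0,"tz": -0.003,"turn": 0},
    {"tx": 0,"ty": 0,"tz": -0.01,"turn": 0},
    {"tx": 0,"ty": 0,"tz": -0.02,"turn": 0},
    {"tx": 0,"ty": 0,"tz": -0.035,"turn": 0},
    {"tx": 0,"ty": 0,"tz": -0.05,"turn": 0},
    {"tx": 0,"ty": 0,"tz": -0.065,"turn": 0},
    {"tx": 0,"ty": 0.01,"tz": -0.075,"turn": 0},
    {"tx": 0,"ty": 0.03,"tz": -0.08,"turn": 0},
    {"tx": 0,"ty": 0.055,"tz": -0.08,"turn": 0},
    {"tx": 0,"ty": 0.075,"tz": -0.08,"turn": 0},
    {"tx": 0,"ty": 0.09,"tz": -0.08,"turn": 0},
    {"tx": 0,"ty": 0.1,"tz": -0.08,"turn": 0},
    {"tx": 0,"ty": 0.1,"tz": -0.08,"turn": 0},
    {"tx": 0,"ty": 0.1,"tz": -0.08,"turn": 0},
  ],
)

```text
time_s: 17.3
eef_pos: [0.4105, -0.2306, 0.1776]
eef_rot: [-0.0, 0.852, -0.524, 0.0]
wrist_force: [0.4, 0.2, -2.9]
opening: 0.285
```

Run:
```python
from h import *
from bench import viewer,get_obs
print(get_obs()["eef_pos"],get_obs()["wrist_force"],get_obs()["time_s"])
c=viewer.get_calibration("wrist"); p,d=viewer.camera("wrist"); np.savez("w11.npz",p=p,d=d,**{k:c[k] for k in c})
cv2.imwrite("pics/w11.png",np.clip(p[:,:,::-1].astype(int)*2,0,255).astype(np.uint8))
X=cloud(c,d);Z=X[...,2]
m=(d>0)&(Z>.106)&(Z<.118)&(np.hypot(X[...,0]-.5,X[...,1]+.185)<.073)
h=cv2.convexHull(X[m][:,:2].astype(np.float32))[:,0]; cc,r=circ(h); print("rim",cc,r)
q=X-np.r_[cc,0]; rr=np.hypot(q[...,0],q[...,1])
for a in np.arange(0,.075,.003):
    s=Z[(rr>=a)&(rr<a+.003)&(d>0)]; print(int(a*1000),len(s),(np.percentile(s,[5,25,50,75,95])*1000).round(0) if len(s) else 0)
```

```text
[ 0.41051207 -0.23056582  0.17760856] [ 0.37246353  0.19753637 -2.91184428] 17.3
rim [ 0.49967268 -0.18769245] 0.06114720872607958
0 45 [33. 34. 35. 35. 36.]
3 141 [33. 34. 34. 35. 36.]
6 225 [33. 34. 35. 35. 36.]
9 317 [33. 34. 34. 35. 36.]
12 411 [33. 34. 35. 35. 36.]
15 502 [33. 34. 34. 35. 36.]
18 547 [24. 25. 34. 35. 35.]
21 514 [-1. 24. 25. 31. 35.]
24 607 [-2. -0. 24. 26. 31.]
27 673 [-2. -1. 23. 25. 26.]
30 745 [-2. -1. -0. 24. 25.]
33 1170 [-2. -1. 23. 77. 79.]
36 2076 [-2. -1. 77. 78. 79.]
39 2795 [-2.  0. 78. 82. 87.]
42 3544 [-1. 79. 85. 91. 97.]
45 4244 [ -1.  89.  95. 101. 108.]
48 4330 [ -1.  99. 105. 108. 200.]
51 3338 [104. 108. 109. 110. 200.]
54 3229 [108. 109. 110. 112. 201.]
57 3631 [109. 110. 111. 196. 202.]
60 2872 [110. 111. 114. 200. 204.]
63 1290 [112. 199. 201. 204. 205.]
66 1511 [101. 105. 201. 204. 205.]
69 2181 [102. 104. 200. 204. 205.]
72 2414 [103. 104. 105. 204. 205.]
```

View pics/w11.png

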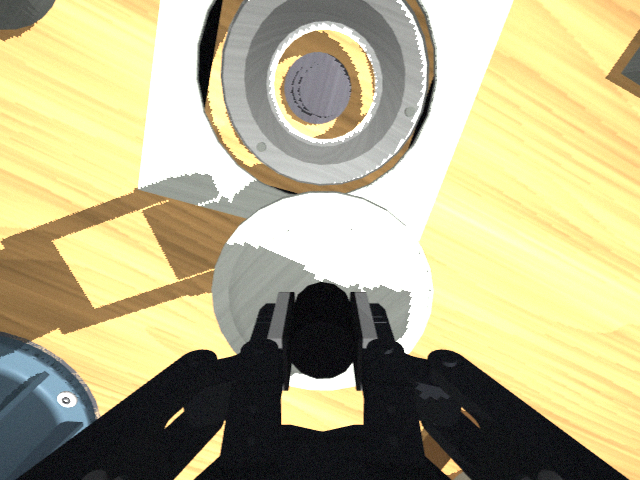

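Run:
```python
from h import *
f=np.load("w11.npz"); p,d=f["p"],f["d"]; c={k:f[k] for k in("intrinsics","origin","attitude")}
cv2.imwrite("pics/w11c.png",cv2.resize(p[0:200,200:450,::-1],(750,600),interpolation=cv2.INTER_NEAREST))
X=cloud(c,d);Z=X[...,2]
m=(d>0)&(Z>.1085)&(Z<.114); xy=X[m][:,:2]; k=np.hypot(xy[:,0]-.5,xy[:,1]+.186); xy=xy[(k>.05)&(k<.066)]
cc=xy.mean(0)
# outer edge by robust: max radius per azimuth bins
for _ in range(5):
    q=xy-cc; a=np.arctan2(q[:,1],q[:,0]); r=np.hypot(*q.T); b=((a+np.pi)/(2*np.pi)*72).astype(int)
    e=np.array([xy[b==i][np.argsort(r[b==i])[-2]] for i in range(72) if (b==i).sum()>15]); c2,R1=circ(e); 
    g=abs(np.hypot(*(e-c2).T)-R1)<.002; cc,R1=circ(e[g])
print("rim",cc,R1,g.sum(),len(e))
q=X-np.r_[cc,0]; rr=np.hypot(q[...,0],q[...,1]); az=np.degrees(np.arctan2(q[...,1],q[...,0]))
for lo in range(-180,180,45):
    print(lo,[(int(a*1000),int(np.median(Z[(rr>=a)&(rr<a+.0015)&(d>0)&(az>=lo)&(az<lo+45)])*1000)) for a in np.arange(.03,.063,.0015) if ((rr>=a)&(rr<a+.0015)&(d>0)&(az>=lo)&(az<lo+45)).sum()>3])
```

```text
rim [ 0.50154411 -0.18613858] 0.06191796440417581 56 59
-180 [(30, 0), (31, 0), (33, 0), (34, 0), (36, 76), (37, 77), (39, 77), (40, 79), (42, 85), (43, 90), (45, 94), (46, 99), (48, 105), (49, 196), (51, 198), (52, 199), (54, 199), (55, 199), (57, 199), (58, 199), (60, 200), (61, 200)]
-135 [(30, 0), (31, 0), (33, 0), (34, 0), (36, 76), (37, 77), (39, 76), (40, 79), (42, 84), (43, 89), (45, 94), (46, 99), (48, 104), (49, 107), (51, 108), (52, 108), (54, 109), (55, 109), (57, 110), (58, 110), (60, 111), (61, 115)]
-90 [(30, 0), (31, 0), (33, 0), (34, 0), (36, 76), (37, 76), (39, 77), (40, 79), (42, 84), (43, 89), (45, 94), (46, 99), (48, 104), (49, 107), (51, 108), (52, 108), (54, 109), (55, 109), (57, 110), (58, 110), (60, 111), (61, 114)]
-45 [(30, 0), (31, 0), (33, 0), (34, 0), (36, 76), (37, 76), (39, 76), (40, 79), (42, 84), (43, 88), (45, 93), (46, 98), (48, 103), (49, 107), (51, 108), (52, 108), (54, 109), (55, 109), (57, 110), (58, 110), (60, 111), (61, 114)]
0 [(30, 0), (31, 0), (33, 0), (34, 0), (36, 76), (37, 77), (39, 77), (40, 79), (42, 83), (43, 88), (45, 93), (46, 97), (48, 0), (49, 0)]
45 [(30, 24), (31, 24), (33, 24), (34, 77), (36, 77), (37, 76), (39, 76), (40, 79), (42, 84), (43, 88), (45, 93), (46, 98), (48, 103), (49, 107), (51, 108), (52, 108), (54, 109), (55, 109), (57, 110), (58, 110), (60, 111), (61, 113)]
90 [(30, 24), (31, 24), (33, 24), (34, 77), (36, 76), (37, 77), (39, 76), (40, 79), (42, 83), (43, 88), (45, 93), (46, 99), (48, 104), (49, 107), (51, 108), (52, 108), (54, 109), (55, 109), (57, 110), (58, 110), (60, 111), (61, 113)]
135 [(30, 24), (31, 0), (33, 0), (34, 0), (36, 76), (37, 77), (39, 76), (40, 78), (42, 84), (43, 89), (45, 94), (46, 99), (48, 104), (49, 107), (51, 108), (52, 108), (54, 109), (55, 109), (57, 110), (58, 110), (60, 111), (61, 113)]
```

View pics/w11c.png

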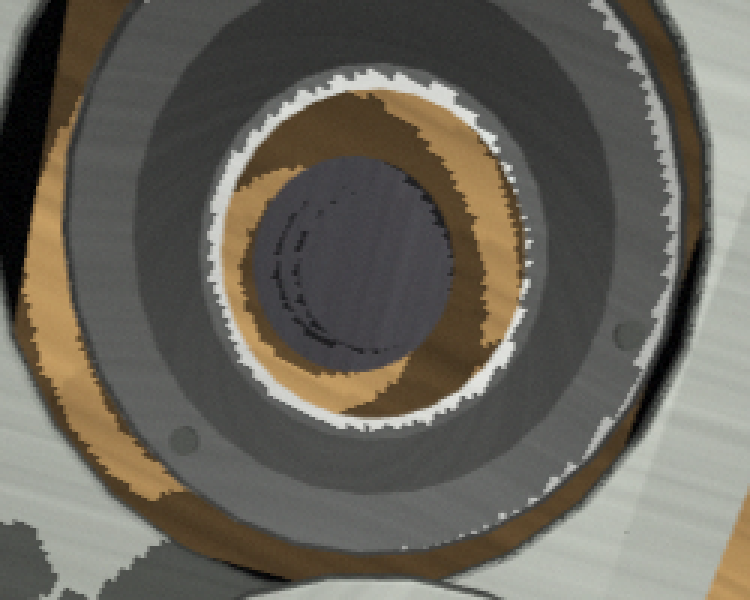

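>>> move_arm(
  increments=[
    {"tx": 0.001,"ty": -0.01,"tz": 0,"turn": 0},
    {"tx": 0.0015,"ty": -0.03,"tz": 0,"turn": 0},
    {"tx": 0.0015,"ty": -0.055,"tz": 0,"turn": 0},
    {"tx": 0.0015,"ty": -0.075,"tz": 0,"turn": 0},
    {"tx": 0.0015,"ty": -0.09,"tz": 0,"turn": 0},
    {"tx": 0.0015,"ty": -0.099,"tz": 0,"turn": 0},
    {"tx": 0.0015,"ty": -0.101,"tz": 0.002,"turn": 0},
    {"tx": 0.0015,"ty": -0.101,"tz": 0.01,"turn": 0},
    {"tx": 0.0015,"ty": -0.101,"tz": 0.022,"turn": 0},
    {"tx": 0.0015,"ty": -0.101,"tz": 0.036,"turn": 0},
    {"tx": 0.0015,"ty": -0.101,"tz": 0.05,"turn": 0},
    {"tx": 0.0015,"ty": -0.101,"tz": 0.061,"turn": 0},
    {"tx": 0.0015,"ty": -0.101,"tz": 0.068,"turn": 0},
    {"tx": 0.0015,"ty": -0.101,"tz": 0.072,"turn": 0},
    {"tx": 0.0015,"ty": -0.101,"tz": 0.074,"turn": 0},
    {"tx": 0.0015,"ty": -0.101,"tz": 0.075,"turn": 0},
    {"tx": 0.0015,"ty": -0.101,"tz": 0.075,"turn": 0},
  ],
)

```text
time_s: 18.77
eef_pos: [0.5014, -0.1864, 0.1026]
eef_rot: [0.0, 0.852, -0.524, 0.0]
wrist_force: [0.2, -0.1, -3.2]
opening: 0.285
```

```bash
python3 circs.py .1105 .1255 wrist top
```

```text
18.7667 [ 0.50144634 -0.18642625  0.10264515] [ 0.22 -0.12 -3.25] [-0.004 -0.016 -0.005]
wrist rim 9228 [ 0.5013 -0.1863] 0.0622 74 plane [-0.0191 -0.0101  0.1109]
wrist flange 17137 [ 0.5018 -0.1861] 0.0518 67 plane [-0.0005  0.0002  0.1264]
top rim 759 [ 0.5016 -0.186 ] 0.0615 32 plane [ 0.0023 -0.0025  0.1108]
top flange 743 [ 0.5017 -0.1854] 0.0512 32 plane [-1.000e-04 -4.700e-03  1.267e-01]
```

>>> move_arm(
  increments=[
    {"tx": 0,"ty": 0,"tz": 0.001,"turn": 0},
    {"tx": 0,"ty": 0,"tz": 0.002,"turn": 0},
    {"tx": 0,"ty": 0,"tz": 0.002,"turn": 0},
  ],
)

```text
time_s: 19.12
eef_pos: [0.5012, -0.1861, 0.1003]
eef_rot: [-0.0, 0.852, -0.524, 0.0]
wrist_force: [-0.6, 1.1, -2.9]
opening: 0.286
```

>>> move_arm(
  increments=[
    {"tx": 0,"ty": 0,"tz": 0.001,"turn": 0},
    {"tx": 0,"ty": 0,"tz": 0.001,"turn": 0},
  ],
)

```text
time_s: 19.28
eef_pos: [0.5017, -0.1864, 0.1001]
eef_rot: [-0.0, 0.852, -0.524, 0.001]
wrist_force: [-1.2, -0.4, 3.3]
opening: 0.288
```

>>> move_arm(
  increments=[
    {"tx": 0,"ty": 0,"tz": 0.0005,"turn": 0},
    {"tx": 0,"ty": 0,"tz": 0.0005,"turn": 0},
  ],
)

```text
time_s: 19.45
eef_pos: [0.502, -0.1866, 0.1]
eef_rot: [0.0, 0.852, -0.524, 0.001]
wrist_force: [-1.5, 1.4, 6.5]
opening: 0.288
```

```bash
python3 - <<'E'
from h import *
f=np.load("w11.npz"); p,d=f["p"],f["d"]; c={k:f[k] for k in("intrinsics","origin","attitude")}
X=cloud(c,d)
for u,v in((262,147),(409,112)):
    print((X[v-6:v+7,u-6:u+7,2]*1000).round().astype(int))
    print(X[v,u])
E
python3 gap.py
```

```text
[[110 109 109 109 108 109 109 109 109 109 108 107 108]
 [109 109 110 111 113 111 109 109 109 107 108 107 108]
 [110 109 112 111 112 111 111 112 109 108 108 109 108]
 [111 111 111 112 111 111 112 111 111 109 109 108 108]
 [111 113 113 110 112 113 111 112 111 109 110 108 108]
 [112 112 112 111 110 113 111 112 111 111 108 109 109]
 [112 111 112 111 112 111 112 112 111 111 109 108 108]
 [111 112 112 111 110 111 111 111 112 110 109 108 110]
 [110 112 110 112 111 112 112 111 112 108 109 108 110]
 [111 113 111 111 112 112 111 112 110 110 109 110 109]
 [110 111 112 110 112 113 111 109 109 110 109 110 109]
 [111 110 111 111 111 110 111 109 110 108 108 109 109]
 [111 111 111 110 110 110 110 112 110 109 110 109 110]]
[ 0.44957402 -0.16786178  0.11233438]
[[109 108 109 108 110 109 110 109 110 110 110 111 110]
 [107 109 110 108 111 111 112 111 113 111 111 109 110]
 [108 109 109 111 112 111 112 111 111 114 112 111 111]
 [109 110 110 112 111 111 112 111 111 111 111 110 109]
 [108 107 112 111 112 112 111 112 111 110 111 112 111]
 [108 110 112 111 112 111 111 111 111 112 112 111 111]
 [108 110 111 111 111 111 112 111 111 112 111 112 112]
 [108 108 110 110 112 112 350 112 112 112 111 110 112]
 [108 108 110 112 111 112 111 111 112 111 111 112 111]
 [109 107 109 112 112 111 112 113 111 111 110 111 111]
 [109 108 110 109 110 112 111 112 110 110 110 110 111]
 [108 109 109 110 110 109 110 111 111 111 110 111 112]
 [109 110 110 110 110 109 110 111 109 110 111 110 112]]
[ 0.51050635 -0.24115777  0.11166875]
19.45 [ 0.502  -0.1866  0.1   ] [-1.5   1.37  6.52] 0.28807694401626804
wrist rim 0.11005321747110544 flange 0.12242354228190933 diff(nested .005) 0.012370324810803884 4505 4815
scene rim 0.11021254571211547 flange 0.12273169348639923 diff(nested .005) 0.012519147774283756 173 191
```

Run:
```python
from h import *
from bench import viewer
K,o,A=cal(viewer.get_calibration("scene"))
def proj(P):
    q=(P-o)@A; return np.c_[K[0,0]*q[:,0]/-q[:,2]+K[0,2], -K[1,1]*q[:,1]/-q[:,2]+K[1,2]]
t=np.linspace(0,2*np.pi,200)
def ring(c,r,z): return proj(np.c_[c[0]+r*np.cos(t),c[1]+r*np.sin(t),np.full(200,z)])
for nm,r,z in(("bottom",.03,.1587),("mid",.037,.1862),("top",.044,.2137),("flange",.052,.2187)):
    u=ring((.4996,-.1855),r,z); print(nm,u.min(0).round(1),u.max(0).round(1), "zoom", ((u.min(0)-[170,110])*6.667).round(),((u.max(0)-[170,110])*6.667).round())
# rows profile in image
p=cv2.imread("pics/scene6.png")
for v in range(150,172,2): print(v,p[v,200:252].max(1).tolist())
```

```text
bottom [212.7 147.4] [241.8 167.9] zoom [284. 250.] [479. 386.]
mid [206.8 135.2] [243.6 160.6] zoom [246. 168.] [491. 337.]
top [200.7 122.5] [245.5 152.8] zoom [205.  84.] [503. 286.]
flange [196.1 118. ] [249.3 153.8] zoom [174.  53.] [528. 292.]
150 [168, 157, 138, 118, 132, 147, 159, 164, 165, 162, 163, 162, 160, 161, 162, 163, 162, 164, 168, 171, 170, 167, 167, 166, 163, 161, 160, 161, 160, 160, 159, 160, 164, 163, 163, 164, 156, 146, 116, 85, 74, 67, 60, 66, 124, 142, 145, 154, 159, 160, 159, 159]
152 [161, 162, 161, 159, 144, 128, 113, 118, 136, 144, 152, 161, 164, 162, 161, 162, 161, 163, 163, 164, 167, 168, 168, 167, 165, 163, 164, 164, 165, 163, 158, 155, 145, 126, 103, 85, 76, 74, 66, 66, 66, 63, 62, 74, 92, 91, 87, 86, 98, 124, 145, 158]
154 [159, 159, 158, 158, 160, 161, 161, 161, 149, 99, 84, 88, 93, 107, 114, 127, 141, 143, 144, 145, 145, 140, 140, 140, 140, 130, 123, 97, 86, 82, 81, 77, 72, 70, 70, 70, 69, 68, 69, 67, 65, 63, 62, 89, 102, 101, 100, 99, 96, 90, 86, 100]
156 [158, 158, 158, 158, 158, 159, 160, 162, 151, 112, 79, 66, 68, 70, 70, 69, 69, 71, 71, 72, 72, 
[... 963 characters left out ...]
 97, 95, 93, 94, 94, 92, 92, 91, 91, 89, 89, 88]
166 [159, 126, 89, 120, 99, 88, 84, 85, 97, 95, 86, 84, 85, 85, 86, 88, 89, 86, 79, 77, 76, 73, 72, 71, 73, 74, 73, 74, 74, 72, 72, 73, 74, 77, 76, 81, 88, 96, 97, 97, 96, 96, 96, 94, 93, 91, 92, 92, 90, 89, 88, 87]
168 [151, 90, 144, 111, 93, 95, 96, 97, 91, 83, 83, 84, 85, 85, 85, 87, 88, 88, 89, 93, 94, 91, 87, 84, 83, 82, 85, 84, 86, 88, 90, 95, 99, 100, 100, 99, 99, 99, 97, 97, 97, 95, 94, 94, 93, 92, 91, 91, 88, 89, 87, 86]
170 [131, 104, 124, 98, 94, 96, 96, 95, 82, 81, 82, 82, 85, 85, 84, 86, 88, 87, 90, 92, 91, 89, 95, 95, 96, 133, 137, 96, 86, 84, 59, 52, 53, 52, 52, 53, 54, 68, 70, 85, 89, 94, 98, 97, 96, 93, 90, 89, 89, 89, 88, 84]
```

>>> move_arm(
  increments=[
    {"tx": 0,"ty": 0,"tz": -0.0005,"turn": 0},
    {"tx": 0,"ty": 0,"tz": -0.001,"turn": 0},
    {"tx": 0,"ty": 0,"tz": -0.001,"turn": 0},
  ],
)

```text
time_s: 19.8
eef_pos: [0.5016, -0.1865, 0.1]
eef_rot: [0.0, 0.852, -0.524, 0.001]
wrist_force: [0.8, -0.7, 1.6]
opening: 0.285
```

>>> move_arm(
  increments=[
    {"tx": 0,"ty": 0,"tz": 0,"turn": 0},
    {"tx": 0,"ty": 0,"tz": 0,"turn": 0},
    {"tx": 0,"ty": 0,"tz": 0,"turn": 0},
    {"tx": 0,"ty": 0,"tz": 0,"turn": 0},
    {"tx": 0,"ty": 0,"tz": 0,"turn": 0},
  ],
  gripper=0.6,
)

```text
time_s: 20.22
eef_pos: [0.5011, -0.1861, 0.0997]
eef_rot: [-0.0, 0.852, -0.524, -0.0]
wrist_force: [-0.3, 0.5, -0.7]
opening: 0.596
```

```bash
python3 gap.py; python3 circs.py .1105 .1225 wrist top; python3 look.py 12
```

```text
20.2167 [ 0.5011 -0.1861  0.0997] [-0.27  0.45 -0.69] 0.5959462823449183
wrist rim 0.11007679921269292 flange 0.1224968455722282 diff(nested .005) 0.01242004635953528 4481 4490
scene rim 0.10963118644456038 flange 0.12288409215777851 diff(nested .005) 0.013252905713218133 163 162
20.3167 [ 0.50116347 -0.18610897  0.09972771] [-0.87 -1.14  0.  ] [ 0.064 -0.032 -0.015]
wrist rim 9891 [ 0.5015 -0.1868] 0.0623 74 plane [-0.0188 -0.009   0.1108]
wrist flange 14258 [ 0.5016 -0.1863] 0.052 64 plane [-9.000e-04 -1.000e-04  1.234e-01]
top rim 736 [ 0.5019 -0.1869] 0.0616 35 plane [-0.0013 -0.0041  0.1109]
top flange 694 [ 0.5015 -0.1858] 0.0516 21 plane [-0.0005 -0.0047  0.1239]
20.4167 [ 0.50117414 -0.18610029  0.09975392] [-0.000e+00  8.520e-01 -5.236e-01 -1.000e-04] [ 0.99 -0.1   0.36] [-0.033  0.051  0.013] 0.6032873947995879
wrist boxtop 0.10414812279295976
{0.1: 55, 0.102: 111, 0.104: 81, 0.106: 609, 0.108: 3635, 0.11: 4759, 0.112: 968, 0.114: 737, 0.116: 562, 0.118: 125, 0.12: 1872, 0.122: 8102, 0.124: 4440, 0.126: 10209, 0.128: 126, 0.13: 122, 0.132: 149, 0.134: 171, 0.136: 226, 0.138: 310, 0.14: 334, 0.142: 368, 0.144: 388, 0.146: 410, 0.148: 420, 0.15: 424, 0.152: 467, 0.154: 468, 0.156: 488, 0.158: 1200, 0.16: 2665, 0.162: 373, 0.164: 314, 0.166: 277}
scene boxtop 0.10423176801288381
{0.078: 29, 0.104: 30, 0.106: 64, 0.108: 143, 0.11: 142, 0.112: 63, 0.116: 32, 0.118: 35, 0.12: 131, 0.122: 255, 0.124: 244, 0.126: 288, 0.128: 70, 0.146: 26, 0.154: 27, 0.158: 44, 0.16: 58}
```

View pics/wrist12.png

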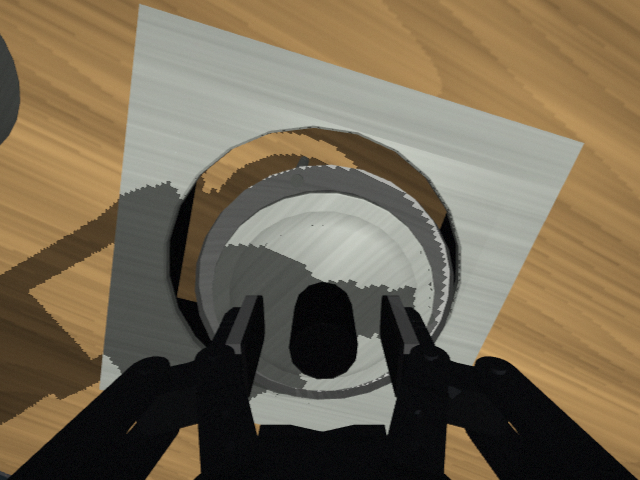

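>>> move_arm(
  increments=[
    {"tx": 0,"ty": 0,"tz": 0,"turn": 0},
    {"tx": 0,"ty": 0,"tz": 0,"turn": 0},
    {"tx": 0,"ty": 0,"tz": 0,"turn": 0},
    {"tx": 0,"ty": 0,"tz": 0,"turn": 0},
    {"tx": 0,"ty": 0,"tz": 0,"turn": 0},
  ],
  gripper=0,
)

```text
time_s: 20.93
eef_pos: [0.5014, -0.1862, 0.1001]
eef_rot: [-0.0, 0.852, -0.524, 0.0]
wrist_force: [-0.5, 0.9, 2.3]
opening: 0.287
```

>>> move_arm(
  increments=[
    {"tx": 0,"ty": 0.001,"tz": 0,"turn": 0},
    {"tx": 0,"ty": 0.002,"tz": 0,"turn": 0},
    {"tx": 0,"ty": 0.003,"tz": 0,"turn": 0},
    {"tx": 0,"ty": 0.003,"tz": 0,"turn": 0},
  ],
)

```text
time_s: 21.27
eef_pos: [0.4986, -0.1875, 0.1]
eef_rot: [-0.0, 0.852, -0.524, 0.0]
wrist_force: [2.2, 0.9, 3.6]
opening: 0.29
```

```bash
python3 gap.py; python3 circs.py .1105 .1225 wrist
```

```text
21.2667 [ 0.4986 -0.1875  0.1   ] [2.23 0.93 3.65] 0.2896667889829174
wrist rim 0.11056254072494191 flange 0.12255147581397527 diff(nested .005) 0.011988935089033356 4588 4983
scene rim 0.11012577407555468 flange 0.1226865654227185 diff(nested .005) 0.012560791347163813 164 187
21.3667 [ 0.49867058 -0.18755237  0.10001227] [0.9  1.51 3.88] [ 0.334 -0.148  0.01 ]
wrist rim 10165 [ 0.4993 -0.1876] 0.0623 65 plane [-0.0186 -0.0089  0.1108]
wrist flange 14287 [ 0.4991 -0.1872] 0.0519 61 plane [0.0029 0.0014 0.1233]
```

>>> move_arm(
  increments=[
    {"tx": 0,"ty": 0,"tz": -0.0005,"turn": 0},
    {"tx": 0,"ty": 0,"tz": -0.0009,"turn": 0},
    {"tx": 0,"ty": 0,"tz": -0.0009,"turn": 0},
  ],
)

```text
time_s: 21.67
eef_pos: [0.498, -0.1874, 0.1001]
eef_rot: [0.0, 0.852, -0.524, -0.001]
wrist_force: [0.5, 0.5, -1.3]
opening: 0.285
```

>>> move_arm(
  increments=[
    {"tx": 0,"ty": -0.001,"tz": 0,"turn": 0},
    {"tx": 0,"ty": -0.002,"tz": 0,"turn": 0},
    {"tx": 0,"ty": -0.003,"tz": 0,"turn": 0},
    {"tx": 0,"ty": -0.003,"tz": 0,"turn": 0},
  ],
)

```text
time_s: 22.0
eef_pos: [0.5008, -0.186, 0.1002]
eef_rot: [0.0, 0.852, -0.523, -0.001]
wrist_force: [-0.1, -0.8, -3.2]
opening: 0.287
```

```bash
python3 gap.py; python3 circs.py .1105 .1235 wrist
```

```text
22.0 [ 0.5008 -0.186   0.1002] [-0.12 -0.78 -3.24] 0.2873597769697893
wrist rim 0.1104913444068599 flange 0.12252299156202637 diff(nested .005) 0.01203164715516647 4557 4835
scene rim 0.1101766536252402 flange 0.12276757322345083 diff(nested .005) 0.012590919598210626 171 184
22.1 [ 0.50083882 -0.18604328  0.10027531] [-0.08 -1.05 -3.6 ] [-0.141  0.102 -0.016]
wrist rim 9233 [ 0.4995 -0.1876] 0.0622 75 plane [-0.0154 -0.0061  0.1109]
wrist flange 20095 [ 0.5013 -0.1858] 0.0518 61 plane [-0.0015 -0.0012  0.1244]
```

>>> move_arm(
  increments=[
    {"tx": 0.0002,"ty": 0.0006,"tz": 0.0004,"turn": 0},
    {"tx": 0.0003,"ty": 0.001,"tz": 0.0008,"turn": 0},
    {"tx": 0.0004,"ty": 0.0014,"tz": 0.0008,"turn": 0},
  ],
)

```text
time_s: 22.4
eef_pos: [0.5004, -0.187, 0.1001]
eef_rot: [-0.0, 0.852, -0.524, 0.0]
wrist_force: [0.5, 0.7, -1.1]
opening: 0.286
```

>>> move_arm(
  increments=[
    {"tx": 0.0001,"ty": 0.0004,"tz": 0,"turn": 0},
    {"tx": 0.0002,"ty": 0.0008,"tz": 0,"turn": 0},
  ],
)

```text
time_s: 22.57
eef_pos: [0.4998, -0.1876, 0.1001]
eef_rot: [-0.0, 0.852, -0.524, 0.0]
wrist_force: [0.7, 1.5, -1.1]
opening: 0.286
```

>>> move_arm(
  increments=[
    {"tx": 0.0001,"ty": 0.0004,"tz": 0,"turn": 0},
    {"tx": 0.0002,"ty": 0.0008,"tz": 0,"turn": 0},
  ],
)

```text
time_s: 22.73
eef_pos: [0.4991, -0.1883, 0.1001]
eef_rot: [-0.0, 0.852, -0.524, 0.0]
wrist_force: [1.2, 1.3, -0.5]
opening: 0.285
```

```bash
python3 gap.py; python3 circs.py .1105 .1235 wrist
```

```text
22.7333 [ 0.4991 -0.1883  0.1001] [ 1.19  1.34 -0.52] 0.2846026666000005
wrist rim 0.11050760614412375 flange 0.12258845577352717 diff(nested .005) 0.012080849629403423 4425 4808
scene rim 0.11015591093565946 flange 0.12234930594889082 diff(nested .005) 0.012193395013231356 161 191
22.8333 [ 0.49907843 -0.18828446  0.1000876 ] [1.14 1.52 0.37] [ 0.298 -0.146  0.01 ]
wrist rim 10156 [ 0.4993 -0.1877] 0.0622 79 plane [-0.0174 -0.0102  0.1108]
wrist flange 20339 [ 0.4995 -0.1879] 0.0519 74 plane [0.0026 0.0015 0.1243]
```

>>> move_arm(
  increments=[
    {"tx": 0,"ty": 0,"tz": -0.0008,"turn": 0},
    {"tx": 0,"ty": -0.002,"tz": -0.0008,"turn": 0},
    {"tx": 0,"ty": -0.004,"tz": -0.0008,"turn": 0},
    {"tx": 0,"ty": -0.006,"tz": -0.0008,"turn": 0},
    {"tx": 0,"ty": -0.007,"tz": -0.0008,"turn": 0},
    {"tx": 0,"ty": -0.007,"tz": -0.0008,"turn": 0},
  ],
)

```text
time_s: 23.38
eef_pos: [0.5051, -0.1851, 0.1005]
eef_rot: [0.0, 0.852, -0.523, -0.0]
wrist_force: [-0.3, -1.7, -3.5]
opening: 0.285
```

```bash
python3 gap.py; python3 circs.py .1105 .1235 wrist
```

```text
23.3833 [ 0.5051 -0.1851  0.1005] [-0.26 -1.73 -3.51] 0.28495484431290985
wrist rim 0.10990911465242784 flange 0.12318600690159051 diff(nested .005) 0.013276892249162675 4233 4848
scene rim 0.11007786207079573 flange 0.12350975755253579 diff(nested .005) 0.013431895481740064 173 201
23.4833 [ 0.50505515 -0.18508221  0.10055279] [-0.94 -0.94 -3.91] [-0.253  0.144 -0.048]
wrist rim 8930 [ 0.503  -0.1866] 0.0623 68 plane [-0.0142 -0.0064  0.1109]
wrist flange 18410 [ 0.5054 -0.1849] 0.0519 64 plane [-0.0018 -0.0015  0.1245]
```

>>> move_arm(
  increments=[
    {"tx": 0,"ty": 0.002,"tz": 0,"turn": 0},
    {"tx": 0,"ty": 0.004,"tz": 0,"turn": 0},
    {"tx": 0,"ty": 0.006,"tz": 0,"turn": 0},
    {"tx": 0,"ty": 0.008,"tz": 0,"turn": 0},
    {"tx": 0,"ty": 0.01,"tz": 0,"turn": 0},
    {"tx": 0,"ty": 0.01,"tz": 0,"turn": 0},
  ],
)

```text
time_s: 24.03
eef_pos: [0.496, -0.1895, 0.1008]
eef_rot: [-0.0, 0.852, -0.524, -0.0]
wrist_force: [1.2, 1.4, -3.5]
opening: 0.282
```

```bash
python3 gap.py; python3 circs.py .1105 .1235 wrist
```

```text
24.0333 [ 0.496  -0.1895  0.1008] [ 1.19  1.38 -3.47] 0.2824367718388575
wrist rim 0.11066765947843532 flange 0.12317598072036248 diff(nested .005) 0.012508321241927162 4009 3648
scene rim 0.11042365892776396 flange 0.12314632537278153 diff(nested .005) 0.012722666445017572 158 202
24.1333 [ 0.49613788 -0.18954903  0.10077906] [ 0.76  1.28 -2.56] [ 0.198 -0.103 -0.006]
wrist rim 10146 [ 0.4981 -0.188 ] 0.0622 62 plane [-0.0169 -0.0098  0.1107]
wrist flange 16356 [ 0.4965 -0.1892] 0.0519 58 plane [0.0016 0.0002 0.1244]
```

>>> move_arm(
  increments=[
    {"tx": 0,"ty": -0.001,"tz": 0,"turn": 0},
    {"tx": 0,"ty": -0.0024,"tz": 0.0004,"turn": 0},
    {"tx": 0,"ty": -0.0024,"tz": 0.0012,"turn": 0},
    {"tx": 0,"ty": -0.0024,"tz": 0.0012,"turn": 4},
    {"tx": 0,"ty": -0.0024,"tz": 0.0012,"turn": 9},
    {"tx": 0,"ty": -0.0024,"tz": 0.0012,"turn": 14},
    {"tx": 0,"ty": -0.0024,"tz": 0.0012,"turn": 18},
    {"tx": 0,"ty": -0.0024,"tz": 0.0012,"turn": 20},
    {"tx": 0,"ty": -0.0024,"tz": 0.0012,"turn": 20},
  ],
)

```text
time_s: 24.93
eef_pos: [0.4989, -0.1889, 0.1001]
eef_rot: [-0.0, 0.748, -0.664, 0.001]
wrist_force: [-0.0, 0.1, 1.7]
opening: 0.286
```

```bash
python3 gap.py; python3 circs.py .1105 .1235 wrist
```

```text
24.9333 [ 0.4989 -0.1889  0.1001] [-0.01  0.1   1.66] 0.2859522990056841
wrist rim 0.1106309915416951 flange 0.12250675828003983 diff(nested .005) 0.011875766738344729 4136 4842
scene rim 0.11053907175355743 flange 0.12246989012936493 diff(nested .005) 0.011930818375807506 152 200
25.0333 [ 0.49889709 -0.1888977   0.10006355] [0.02 0.46 1.17] [ 0.019  0.013 -0.035]
wrist rim 9779 [ 0.498  -0.1879] 0.0622 83 plane [-0.0182 -0.0048  0.1108]
wrist flange 20497 [ 0.4994 -0.1886] 0.0518 62 plane [ 1.000e-04 -1.400e-03  1.243e-01]
```

>>> move_arm(
  increments=[
    {"tx": 0,"ty": 0,"tz": -0.001,"turn": 0},
    {"tx": -0.0006,"ty": 0.0006,"tz": -0.001,"turn": 0},
    {"tx": -0.0011,"ty": 0.0012,"tz": -0.001,"turn": 0},
    {"tx": -0.0011,"ty": 0.0012,"tz": -0.0005,"turn": 0},
    {"tx": -0.0011,"ty": 0.0012,"tz": 0,"turn": 0},
    {"tx": -0.0011,"ty": 0.0012,"tz": 0.0003,"turn": 0},
    {"tx": -0.0011,"ty": 0.0012,"tz": 0.0006,"turn": 0},
    {"tx": -0.0011,"ty": 0.0012,"tz": 0.0009,"turn": 0},
    {"tx": -0.0011,"ty": 0.0012,"tz": 0.0012,"turn": 0},
    {"tx": -0.0011,"ty": 0.0012,"tz": 0.0014,"turn": 0},
  ],
)

```text
time_s: 25.92
eef_pos: [0.4981, -0.1879, 0.0999]
eef_rot: [-0.0, 0.748, -0.663, 0.001]
wrist_force: [-1.0, 1.9, 11.0]
opening: 0.284
```

>>> move_arm(
  increments=[
    {"tx": 0,"ty": 0,"tz": 0.0002,"turn": 0},
    {"tx": 0,"ty": 0,"tz": 0.0004,"turn": 0},
  ],
)

```text
time_s: 26.08
eef_pos: [0.4984, -0.1879, 0.0999]
eef_rot: [-0.001, 0.748, -0.663, 0.001]
wrist_force: [-1.6, 2.4, 13.7]
opening: 0.286
```

```bash
python3 gap.py; python3 circs.py .1105 .1235 wrist
```

```text
26.0833 [ 0.4984 -0.1879  0.0999] [-1.65  2.44 13.75] 0.2856597993515166
wrist rim 0.11046568146078145 flange 0.12223086234188743 diff(nested .005) 0.01176518088110598 4618 5117
scene rim 0.11048090377927977 flange 0.12203582996743367 diff(nested .005) 0.011554926188153902 163 206
26.1833 [ 0.49837114 -0.18791253  0.09989308] [-0.98  2.44 12.13] [ 0.744  0.457 -0.015]
wrist rim 10243 [ 0.4992 -0.1879] 0.0622 70 plane [-0.0209 -0.0019  0.1108]
wrist flange 21146 [ 0.4987 -0.1875] 0.0518 58 plane [-0.0021  0.0007  0.1243]
```

>>> move_arm(
  increments=[
    {"tx": 0,"ty": 0,"tz": 0.0002,"turn": 0},
    {"tx": 0,"ty": 0,"tz": 0.0003,"turn": 0},
    {"tx": 0,"ty": 0,"tz": 0.0003,"turn": 0},
    {"tx": 0,"ty": 0,"tz": 0.0003,"turn": 0},
    {"tx": 0,"ty": 0,"tz": 0.0003,"turn": 0},
    {"tx": 0,"ty": 0,"tz": 0.0003,"turn": 0},
    {"tx": 0,"ty": 0,"tz": 0.0003,"turn": 0},
  ],
)

```text
time_s: 26.82
eef_pos: [0.4986, -0.1879, 0.0998]
eef_rot: [-0.001, 0.748, -0.663, 0.002]
wrist_force: [-1.2, 3.4, 13.4]
opening: 0.288
```

```bash
python3 gap.py
```

```text
26.8167 [ 0.4986 -0.1879  0.0998] [-1.2   3.42 13.44] 0.2880488138148478
wrist rim 0.11044179471422147 flange 0.12224091032505693 diff(nested .005) 0.011799115610835464 4687 5134
scene rim 0.11033221197392973 flange 0.12222008270025475 diff(nested .005) 0.011887870726325023 162 195
```

>>> move_arm(
  increments=[
    {"tx": 0,"ty": 0,"tz": -0.0006,"turn": 0},
    {"tx": 0,"ty": 0,"tz": -0.0012,"turn": 0},
    {"tx": 0,"ty": 0,"tz": -0.0018,"turn": 0},
    {"tx": 0,"ty": 0,"tz": -0.0021,"turn": 0},
    {"tx": 0,"ty": 0,"tz": -0.0021,"turn": 0},
  ],
)

```text
time_s: 27.33
eef_pos: [0.4976, -0.1877, 0.1]
eef_rot: [-0.0, 0.748, -0.664, 0.001]
wrist_force: [1.1, 0.9, 4.9]
opening: 0.289
```

>>> move_arm(
  increments=[
    {"tx": 0,"ty": 0,"tz": 0,"turn": 0},
    {"tx": 0,"ty": 0,"tz": 0,"turn": 0},
    {"tx": 0,"ty": 0,"tz": 0,"turn": 0},
    {"tx": 0,"ty": 0,"tz": 0,"turn": 0},
    {"tx": 0,"ty": 0,"tz": 0,"turn": 0},
    {"tx": 0,"ty": 0,"tz": 0,"turn": 0},
  ],
  gripper=0.8,
)

```text
time_s: 27.83
eef_pos: [0.4969, -0.1875, 0.0993]
eef_rot: [0.0, 0.748, -0.664, -0.0]
wrist_force: [0.1, -0.9, -1.0]
opening: 0.8
```

>>> move_arm(
  increments=[
    {"tx": 0,"ty": 0,"tz": -0.006,"turn": 0},
    {"tx": 0,"ty": 0,"tz": -0.02,"turn": 0},
    {"tx": 0,"ty": 0,"tz": -0.04,"turn": 0},
    {"tx": 0,"ty": 0,"tz": -0.065,"turn": 0},
    {"tx": 0,"ty": 0,"tz": -0.085,"turn": 0},
    {"tx": 0,"ty": 0,"tz": -0.1,"turn": 0},
    {"tx": 0,"ty": 0.01,"tz": -0.1,"turn": 0},
    {"tx": 0,"ty": 0.03,"tz": -0.1,"turn": 0},
    {"tx": 0,"ty": 0.055,"tz": -0.1,"turn": 0},
    {"tx": 0,"ty": 0.07,"tz": -0.1,"turn": 0},
    {"tx": 0,"ty": 0.08,"tz": -0.1,"turn": 0},
    {"tx": 0,"ty": 0.08,"tz": -0.1,"turn": 0},
  ],
)

```text
time_s: 28.83
eef_pos: [0.4156, -0.197, 0.1988]
eef_rot: [0.0, 0.748, -0.664, -0.001]
wrist_force: [-0.3, 0.1, -0.2]
opening: 0.799
```

```bash
python3 gap.py; python3 circs.py .1105 .1235 wrist top
python3 - <<'E'
from h import *
from bench import viewer
p,d=viewer.camera("wrist"); cv2.imwrite("pics/w20.png",p[:,:,::-1])
p,d=viewer.camera("scene"); cv2.imwrite("pics/s20.png",cv2.resize(p[130:260,160:330,::-1],(785,600),interpolation=cv2.INTER_CUBIC))
E
```

```text
28.8333 [ 0.4156 -0.197   0.1988] [-0.28  0.11 -0.24] 0.798896618740896
wrist rim 0.11034851698661735 flange 0.12241744050159797 diff(nested .005) 0.012068923514980623 3121 2845
scene rim 0.11006047572722688 flange 0.12237078620290598 diff(nested .005) 0.012310310475679098 163 205
28.9333 [ 0.41758922 -0.19724958  0.19941359] [ 0.19 -0.51  1.3 ] [ 0.022 -0.011 -0.046]
wrist rim 7210 [ 0.4998 -0.1878] 0.0621 83 plane [-0.004   0.0006  0.1105]
wrist flange 16534 [ 0.4982 -0.1873] 0.0517 74 plane [-0.003  -0.0009  0.1245]
top rim 1089 [ 0.4994 -0.1881] 0.0617 40 plane [-0.0043 -0.0082  0.1111]
top flange 1677 [ 0.4978 -0.187 ] 0.0515 47 plane [-1.200e-03 -1.000e-04  1.245e-01]
```

View pics/w20.png

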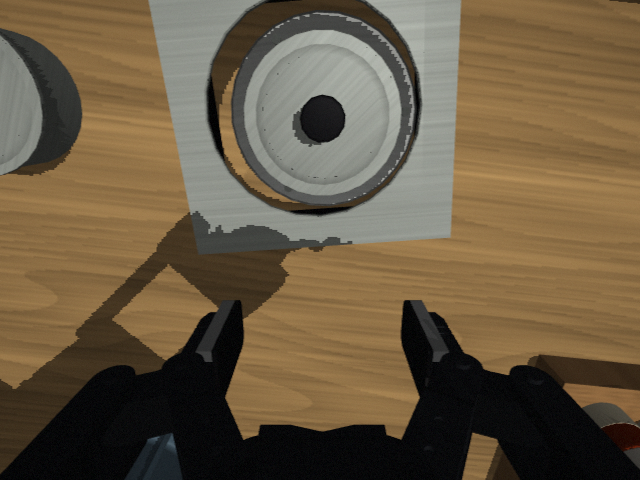

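View pics/s20.png

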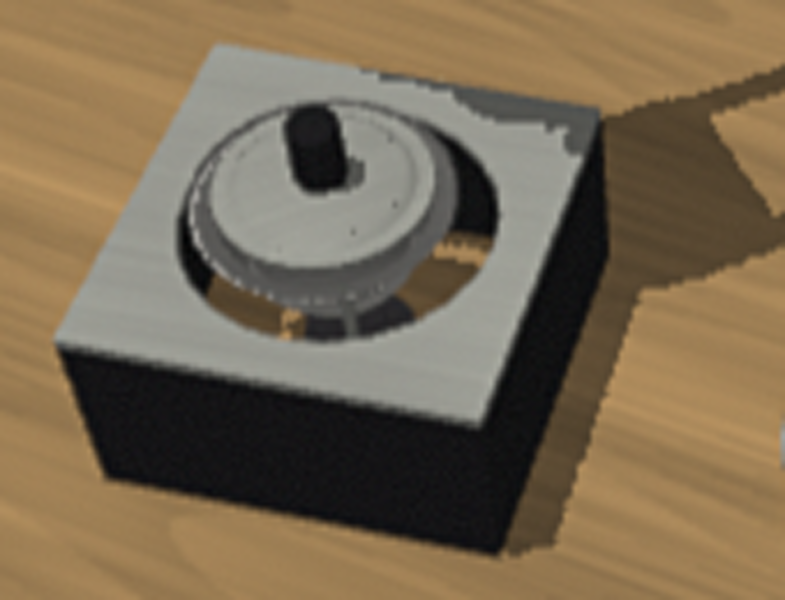

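>>> move_arm(
  increments=[
    {"tx": 0,"ty": -0.015,"tz": 0,"turn": 0},
    {"tx": 0,"ty": -0.04,"tz": 0,"turn": 0},
    {"tx": 0,"ty": -0.065,"tz": 0,"turn": 0},
    {"tx": 0,"ty": -0.078,"tz": 0,"turn": 0},
    {"tx": 0,"ty": -0.08,"tz": 0.005,"turn": 0},
    {"tx": 0,"ty": -0.08,"tz": 0.02,"turn": 0},
    {"tx": 0,"ty": -0.08,"tz": 0.04,"turn": 0},
    {"tx": 0,"ty": -0.08,"tz": 0.06,"turn": 0},
    {"tx": 0,"ty": -0.08,"tz": 0.08,"turn": 0},
    {"tx": 0,"ty": -0.08,"tz": 0.092,"turn": 0},
    {"tx": 0,"ty": -0.08,"tz": 0.098,"turn": 0},
    {"tx": 0,"ty": -0.08,"tz": 0.1,"turn": 0},
    {"tx": 0,"ty": -0.08,"tz": 0.1,"turn": 0},
    {"tx": 0,"ty": -0.08,"tz": 0.1,"turn": 0},
  ],
)

```text
time_s: 30.3
eef_pos: [0.4977, -0.188, 0.1005]
eef_rot: [-0.0, 0.748, -0.664, 0.001]
wrist_force: [0.5, -0.3, -0.3]
opening: 0.802
```

>>> move_arm(
  increments=[
    {"tx": 0,"ty": 0,"tz": 0,"turn": 0},
    {"tx": 0,"ty": 0,"tz": 0,"turn": 0},
    {"tx": 0,"ty": 0,"tz": 0,"turn": 0},
    {"tx": 0,"ty": 0,"tz": 0,"turn": 0},
    {"tx": 0,"ty": 0,"tz": 0,"turn": 0},
    {"tx": 0,"ty": 0,"tz": 0,"turn": 0},
  ],
  gripper=0,
)

```text
time_s: 30.8
eef_pos: [0.4975, -0.1878, 0.1002]
eef_rot: [-0.0, 0.748, -0.664, 0.001]
wrist_force: [-0.3, 0.2, 5.4]
opening: 0.285
```

```bash
python3 circs.py .1105 .1235 wrist
```

```text
30.8 [ 0.49750691 -0.18782934  0.10024658] [-0.28  0.16  5.39] [0.084 0.104 0.003]
wrist rim 10307 [ 0.4992 -0.1879] 0.0623 64 plane [-0.021  -0.002   0.1108]
wrist flange 21088 [ 0.4986 -0.1874] 0.0518 58 plane [-0.0018  0.0002  0.1243]
```

>>> move_arm(
  increments=[
    {"tx": 0,"ty": 0,"tz": -0.0015,"turn": 0},
    {"tx": 0,"ty": -0.0012,"tz": -0.0015,"turn": 0},
    {"tx": -0.0001,"ty": -0.0023,"tz": -0.0015,"turn": 0},
    {"tx": -0.0001,"ty": -0.0023,"tz": -0.001,"turn": 0},
    {"tx": 0.0007,"ty": -0.0023,"tz": -0.001,"turn": 0},
    {"tx": 0.0015,"ty": -0.0023,"tz": -0.001,"turn": 0},
    {"tx": 0.0015,"ty": -0.0019,"tz": -0.001,"turn": 0},
    {"tx": 0.0007,"ty": -0.0019,"tz": -0.001,"turn": 0},
    {"tx": -0.0001,"ty": -0.0019,"tz": -0.001,"turn": 0},
    {"tx": -0.0001,"ty": -0.0015,"tz": -0.001,"turn": 0},
    {"tx": 0.0007,"ty": -0.0015,"tz": -0.001,"turn": 0},
    {"tx": 0.0015,"ty": -0.0015,"tz": -0.001,"turn": 0},
    {"tx": 0.0015,"ty": -0.0011,"tz": -0.001,"turn": 0},
    {"tx": 0.0007,"ty": -0.0011,"tz": -0.001,"turn": 0},
    {"tx": -0.0001,"ty": -0.0011,"tz": -0.001,"turn": 0},
    {"tx": -0.0001,"ty": -0.0007,"tz": -0.001,"turn": 0},
    {"tx": 0.0007,"ty": -0.0007,"tz": -0.001,"turn": 0},
    {"tx": 0.0015,"ty": -0.0007,"tz": -0.001,"turn": 0},
    {"tx": 0.0007,"ty": -0.0015,"tz": -0.001,"turn": 0},
    {"tx": 0.0007,"ty": -0.0015,"tz": -0.001,"turn": 0},
  ],
)

```text
time_s: 32.52
eef_pos: [0.4985, -0.1881, 0.1004]
eef_rot: [0.0, 0.748, -0.664, -0.0]
wrist_force: [0.0, 0.1, -2.8]
opening: 0.285
```

```bash
python3 gap.py; python3 circs.py .1105 .1235 wrist
```

```text
32.5167 [ 0.4985 -0.1881  0.1004] [ 0.01  0.1  -2.85] 0.28510396656911974
wrist rim 0.11038517079040105 flange 0.12248973557636332 diff(nested .005) 0.012104564785962266 4753 5108
scene rim 0.11015602548161535 flange 0.12238901523541179 diff(nested .005) 0.012232989753796442 166 198
32.6167 [ 0.49851768 -0.18809032  0.10041595] [ 0.31  0.21 -1.38] [-0.097  0.037 -0.01 ]
wrist rim 10219 [ 0.4997 -0.1877] 0.0623 77 plane [-0.0211 -0.0033  0.1108]
wrist flange 20583 [ 0.4996 -0.1876] 0.0519 56 plane [-1.900e-03  1.000e-04  1.244e-01]
```

>>> move_arm(
  increments=[
    {"tx": 0,"ty": -0.001,"tz": 0,"turn": 0},
    {"tx": 0,"ty": -0.001,"tz": 0.0003,"turn": 0},
    {"tx": 0,"ty": -0.001,"tz": 0.0006,"turn": 0},
    {"tx": 0,"ty": -0.001,"tz": 0.0009,"turn": 0},
    {"tx": 0,"ty": -0.001,"tz": 0.0012,"turn": 0},
    {"tx": 0,"ty": -0.001,"tz": 0.0015,"turn": 0},
    {"tx": 0,"ty": -0.001,"tz": 0.0018,"turn": 0},
    {"tx": 0,"ty": -0.001,"tz": 0.0021,"turn": 0},
    {"tx": 0,"ty": -0.001,"tz": 0.0023,"turn": 0},
    {"tx": 0,"ty": -0.001,"tz": 0.0023,"turn": 0},
  ],
)

```text
time_s: 33.5
eef_pos: [0.5009, -0.1883, 0.1002]
eef_rot: [-0.001, 0.748, -0.664, 0.001]
wrist_force: [-0.9, 2.9, 10.5]
opening: 0.288
```

>>> move_arm(
  increments=[
    {"tx": 0,"ty": 0,"tz": 0.0003,"turn": 0},
    {"tx": 0,"ty": 0,"tz": 0.0006,"turn": 0},
    {"tx": 0,"ty": 0,"tz": 0.0006,"turn": 0},
    {"tx": 0,"ty": 0,"tz": 0.0006,"turn": 0},
  ],
)

```text
time_s: 33.83
eef_pos: [0.5013, -0.1883, 0.1002]
eef_rot: [-0.001, 0.748, -0.664, 0.002]
wrist_force: [-1.8, 2.6, 13.8]
opening: 0.284
```

>>> move_arm(
  increments=[
    {"tx": 0,"ty": 0,"tz": 0.0001,"turn": 0},
    {"tx": 0,"ty": 0,"tz": 0.0001,"turn": 0},
    {"tx": 0,"ty": 0,"tz": 0.0001,"turn": 0},
    {"tx": 0,"ty": 0,"tz": 0.0001,"turn": 0},
  ],
)

```text
time_s: 34.17
eef_pos: [0.5014, -0.1883, 0.1001]
eef_rot: [-0.001, 0.748, -0.664, 0.002]
wrist_force: [-1.7, 3.2, 13.9]
opening: 0.285
```

```bash
python3 gap.py; python3 circs.py .1105 .1235 wrist
```

```text
34.1667 [ 0.5014 -0.1883  0.1001] [-1.71  3.21 13.86] 0.2848977629164005
wrist rim 0.1101426101081314 flange 0.12231820530820797 diff(nested .005) 0.012175595200076578 4646 5048
scene rim 0.11013892732372738 flange 0.12242099793521055 diff(nested .005) 0.012282070611483176 164 196
34.2667 [ 0.50138693 -0.18834853  0.10014338] [-1.85  3.28 13.84] [0.924 0.421 0.006]
wrist rim 9902 [ 0.501  -0.1876] 0.0623 66 plane [-0.0189 -0.0035  0.1108]
wrist flange 21382 [ 0.5021 -0.1878] 0.0519 57 plane [-0.0031  0.0023  0.1243]
```

>>> move_arm(
  increments=[
    {"tx": 0,"ty": -0.0004,"tz": -0.0007,"turn": 0},
    {"tx": 0,"ty": -0.0008,"tz": -0.0014,"turn": 0},
    {"tx": 0,"ty": -0.0012,"tz": -0.002,"turn": 0},
    {"tx": 0,"ty": -0.0015,"tz": -0.0025,"turn": 0},
    {"tx": 0,"ty": -0.0015,"tz": -0.0025,"turn": 0},
  ],
)

```text
time_s: 34.73
eef_pos: [0.5013, -0.1879, 0.1003]
eef_rot: [0.0, 0.748, -0.664, 0.0]
wrist_force: [-0.6, 1.6, 4.4]
opening: 0.29
```

>>> move_arm(
  increments=[
    {"tx": 0,"ty": 0,"tz": 0,"turn": 0},
    {"tx": 0,"ty": 0,"tz": 0,"turn": 0},
    {"tx": 0,"ty": 0,"tz": 0,"turn": 0},
    {"tx": 0,"ty": 0,"tz": 0,"turn": 0},
    {"tx": 0,"ty": 0,"tz": 0,"turn": 0},
    {"tx": 0,"ty": 0,"tz": 0,"turn": 0},
  ],
  gripper=0.8,
)

```text
time_s: 35.23
eef_pos: [0.501, -0.1878, 0.0999]
eef_rot: [0.0, 0.748, -0.664, -0.0]
wrist_force: [0.2, -0.2, -0.5]
opening: 0.799
```

>>> move_arm(
  increments=[
    {"tx": 0,"ty": 0,"tz": -0.006,"turn": 0},
    {"tx": 0,"ty": 0,"tz": -0.02,"turn": 0},
    {"tx": 0,"ty": 0,"tz": -0.04,"turn": 0},
    {"tx": 0,"ty": 0,"tz": -0.065,"turn": 0},
    {"tx": 0,"ty": 0,"tz": -0.085,"turn": 0},
    {"tx": 0,"ty": 0,"tz": -0.1,"turn": 0},
    {"tx": 0,"ty": 0.01,"tz": -0.1,"turn": 0},
    {"tx": 0,"ty": 0.03,"tz": -0.1,"turn": 0},
    {"tx": 0,"ty": 0.055,"tz": -0.1,"turn": 0},
    {"tx": 0,"ty": 0.07,"tz": -0.1,"turn": 0},
    {"tx": 0,"ty": 0.08,"tz": -0.1,"turn": 0},
    {"tx": 0,"ty": 0.08,"tz": -0.1,"turn": 0},
  ],
)

```text
time_s: 36.23
eef_pos: [0.4197, -0.1972, 0.1993]
eef_rot: [0.0, 0.748, -0.664, -0.001]
wrist_force: [-0.1, -0.4, -0.5]
opening: 0.8
```

```bash
python3 gap.py; python3 circs.py .1105 .1235 wrist top
python3 - <<'E'
from h import *
from bench import viewer
p,d=viewer.camera("scene"); cv2.imwrite("pics/s21.png",p[:,:,::-1])
E
```

```text
36.2333 [ 0.4197 -0.1972  0.1993] [-0.1  -0.41 -0.5 ] 0.7995284372897425
wrist rim 0.11021869135849621 flange 0.12250655512487554 diff(nested .005) 0.012287863766379331 2886 2973
scene rim 0.10999275198446928 flange 0.12283600612723089 diff(nested .005) 0.012843254142761606 160 193
36.3333 [ 0.42164332 -0.19745997  0.19991674] [-0.68 -0.16  0.08] [-0.061 -0.006  0.011]
wrist rim 6954 [ 0.5016 -0.1874] 0.0621 77 plane [ 0.0008 -0.0012  0.1105]
wrist flange 16491 [ 0.5021 -0.1874] 0.0518 59 plane [-0.0035 -0.0005  0.1245]
top rim 1079 [ 0.5012 -0.1879] 0.0617 39 plane [ 0.0009 -0.0089  0.1111]
top flange 1670 [ 0.5018 -0.1874] 0.0516 44 plane [-0.0006 -0.      0.1244]
```

View pics/s21.png

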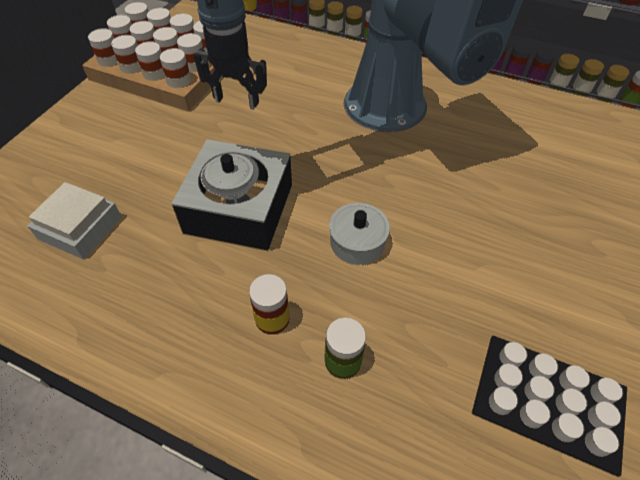

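```bash
python3 -c "
from bench import workorder
print(workorder.hand_in())"
```

```text
the job is handed in; nothing more can be done
None
```

I handed the job in at about 36 s, but one check disagrees with the spec: the pot's flange does not appear to lie on the cradle rim. I could not get it lower.

**What I did**
- I gripped the tapered pot by its knob, set it in the cradle and slid the cradle down about 10 mm until it met a solid stop.
- I pressed there at about 17 N for more than 0.3 s. That is the wrist reading of about 13.8 N plus the pot's 3.6 N or so. The highest reading I saw was about the same, well under 28 N.
- I then let go and backed clear.

**Checks that passed**
- The released pot stands level, within about 0.2°, and is about 0.6–0.8 mm off the cradle's centre.
- The cradle stays down.
- In the last picture the straight-sided pot and the jars look unmoved, and the robot touches nothing.

**Checks that failed or disagreed**
- **Flange gap:** both cameras put the flange's underside about 7 mm above the cradle's visible rim, so the pot sits about 48 mm below the cradle origin instead of 55 mm. The support felt flat and solid. Pressing, sideways sweeps, a 20° turn, and releasing and regripping did not change the height. I saw nothing in the cradle that would hold it up, and I cannot say whether this counts as fully seated.
- **Stop position:** the cradle's first slide ended almost exactly where I had paused. I take it to be on its stop because it then took about 17 N without moving.
- **Tool point:** the real fingertips sit about 31 mm above the reported tool point. My first grasp closed just above the knob, without touching the pot; I corrected for this by camera.
- **Order of work:** I lifted, released and regripped the pot several times before the final press.

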